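Shim out the end play of a metering shaft sprocket

ROBOT

A 6-joint arm with a two-finger parallel gripper is mounted at the origin on the work surface. World frame = base frame: x ahead of the robot, y to its left, z up, the work surface at z = 0. Lengths are in m, angles in rad, forces in N, time in s.
With the tool pointing down it reaches from about 0.375 to 0.9 m from the base axis. Payload 3.1 kg.
Tool frame: the origin (TCP) lies between the finger pads; the fingertips stand 22 mm ahead of it and the grasp point (between the pads) lies 3 mm ahead of it; x points along the fingers, y is the direction in which the jaws open and shut, and the axes are right-handed (so a half turn about x gives the same grasp; the last joint's range is limited). The gripper opens to 85 mm and grips with 20 to 120 N. Pads are 22 mm wide; open, the fingers measure 114 mm over their backs; the gripper's body (76 mm by 85 mm) begins 54 mm behind the grasp point. The pads swing forward as they close: fully open they stand 13 mm farther back than shut.
Start: joints at [1.004, 0.527, 1.433, -0, 1.181, -0.178], TCP at [0.236, 0.579, 0.253] pointing down, gripper open.
Joint ranges: [-3.08, 3.08], [-0.75, 2.2], [0.22, 2.44], [-1.43, 4.57], [0, 2.65], [-2.85, 2.85]. Speed limits (rad/s): [2.79, 2.79, 3.14, 3.14, 3.14, 3.14].

INTERFACE

Orientations are given as a 3x3 rotation matrix whose columns are the frame's x, y, z axes.
In Python, from workcell import sense, get_image, hand_in gives the robot as it stands.
- The arm moves only by the tool servo_tool, never from a script. Its argument "series" is one flat list of numbers, 7 for each row, row after row: the turn, a rotation vector about the world's x, y, z each as a share of 2 pi rad, from -1 to 1, then the shift along the world's x, y, z each as a share of 0.6 m, from -1 to 1, then the opening, from 0 (shut) to 1 (fully open). A call has 1 to 8 rows; each row is the pose to reach, as a shift and turn from the pose commanded when the call began, turning the shorter way round; what a row does not reach only later rows make up. A row lasts 1/8 s, in which the tool goes at most 62.5 mm and 10.7 degrees, less where a joint would pass 70% of its speed; a pose out of reach is approached as far as the arm can. A call with a number of a shift or a turn outside -1 to 1 is refused whole. A call with a gripper value outside its range is refused whole. The fingers move at their own pace and stop on an object; "newtons" is the grip in N (left out, the last holds). Time passes only in rows, so rows that repeat a pose let the fingers close. It gives the time, the measured TCP pose, the force and the opening at its end, in the units of the state.
- sense(): the state, without advancing time (a new reading comes with each control period).
- get_image(name): name is "scene" or "top" or "wrist"; returns a dict with "image" (420x560x3 uint8, red, green, blue), "intrinsics" (3x3 intrinsics, pixels), "R" (3x3) and "t" (3): a world point X has camera coordinates R X + t. Camera axes: x right, y down, z forward; pixel columns grow to the right and rows downward; lengths in m; the calibration is good to about 2 mm. A picture is of the moment at which its call begins. There is no depth.
- hand_in(): hands the job in, once; it reports no verdict.
The state is a dict: "t": time; "q": joint angles; "joint_vel": joint speeds; "joint_torque": joint torques, N m; "tool_pos": TCP position; "orientation": TCP orientation; "wrist_force": force on the tool from outside, world axes, zero at the start; "torque": the same for the moment, N m; "finger_gap": finger opening in m.
Only numpy, scipy, OpenCV 4.12 (cv2) and the standard library are available. Lean on these libraries where they do the work, as an engineer would, in place of code of your own. Each camera call takes 0.05 s, during which the arm holds its last target.

TASK

The sprocket on the metering shaft stands in line with its chain but has end play: take horseshoe shims from the rack and drop them over the shaft, one at a time, into the gap between the sprocket's hub and the blue bearing block until there is no room for another, each hanging upright and fully down on the shaft. Then push the sprocket towards the bearing block until you feel it come up snug against the shims, with no play left. Leave the other things on the bench where they are, and any spare shims away from the gap.

Things in the scene. Friction and masses are not known exactly. Their poses are not given: they have to be found in the camera images.
- unit: Fixed grey base 100 x 280 x 12 mm with a level steel shaft, diameter 12, along its y, top of shaft 81 mm above the bench. Origin on the bench below the shaft, straight under where the hub face starts; y runs from sprocket to bearing block. End brackets at y -125 to -113 and 134 to 146 mm, tops 91 mm high; green roller, radius 24 mm, on the shaft at y 70 to 125 mm.
- sprocket (a joint): Slide of the sprocket along the shaft, m: 0 as found (in line with its chain, against a stop, cannot go back further), grows as it is pushed towards the bearing block (travel 0.02). It slides stiffly (about 2.5 N) and stays where left.
- hub_face (a point): Centre of the flat end face of the sprocket's hub, on the shaft axis, moving with the sprocket. Steel hub, diameter 32 mm, runs 31 mm back from it (towards the unit's -y) to a toothed disc 76 mm across; the disc's far side, which can be pushed, lies 37 mm behind this point, its top edge 113 mm above the bench.
- bearing: Blue bearing block on the shaft, fixed, elsewhere along the shaft each time. Origin on the shaft axis in its face towards the hub; axes parallel to the unit's (y along the shaft, away from the hub). 50 mm wide, 16 thick, top 16 mm above the shaft axis. The gap lies between this face and the hub face: 13 to 23 mm as found.
- rack: Grey shim rack with black sides, fixed, 62 x 160 mm, 55 mm high, four slots 7.2 mm wide, 40 mm apart along its y axis, each holding one shim upright. Origin under its centre; z up.
- cup: Red seed cup, loose, rim diameter 72 mm, 75 mm high, under a clear funnel on a fixed steel ring stand (base 140 mm square, 310 mm high, its origin up to 20 mm from the cup); origin under it. Leave alone.
- roller: Loose green nylon roller standing on end, 46 mm across, 50 mm high; origin under it. Leave alone.
- bushing: Loose brass bushing, 28 mm across, 25 mm high; origin under it. Leave alone.
- spare_sprocket: Loose spare steel sprocket lying flat, 80 mm across, 22 mm high; origin under it. Leave alone.
- wrench: Loose steel wrench, 170 mm long, lying flat; leave alone.
- shim1_mid (a point): Brass shim, 6 mm thick (its y), 94 tall, 80 g, upright in the rack. Point: middle of the slot's closed top end, 60 mm above the bench in the rack. Below it two bevelled legs 10 wide, 50 long, slot 16 wide between (36 overall, its x). Above it a shoulder 36 wide, 8 high, then a grip tab 14 wide, 36 high (8 to 44 mm up). Seated, this point is on the shaft's top; let go part-way down over the shaft, it drops home.
- shim2_mid (a point): Brass shim, 6 mm thick (its y), 94 tall, 80 g, upright in the rack. Point: middle of the slot's closed top end, 60 mm above the bench in the rack. Below it two bevelled legs 10 wide, 50 long, slot 16 wide between (36 overall, its x). Above it a shoulder 36 wide, 8 high, then a grip tab 14 wide, 36 high (8 to 44 mm up). Seated, this point is on the shaft's top; let go part-way down over the shaft, it drops home.
- shim3_mid (a point): Brass shim, 6 mm thick (its y), 94 tall, 80 g, upright in the rack. Point: middle of the slot's closed top end, 60 mm above the bench in the rack. Below it two bevelled legs 10 wide, 50 long, slot 16 wide between (36 overall, its x). Above it a shoulder 36 wide, 8 high, then a grip tab 14 wide, 36 high (8 to 44 mm up). Seated, this point is on the shaft's top; let go part-way down over the shaft, it drops home.
- shim4_mid (a point): Brass shim, 6 mm thick (its y), 94 tall, 80 g, upright in the rack. Point: middle of the slot's closed top end, 60 mm above the bench in the rack. Below it two bevelled legs 10 wide, 50 long, slot 16 wide between (36 overall, its x). Above it a shoulder 36 wide, 8 high, then a grip tab 14 wide, 36 high (8 to 44 mm up). Seated, this point is on the shaft's top; let go part-way down over the shaft, it drops home.
Things that resemble listed ones, but are neither listed nor needed, are in the scene too. What is shaped like the part that bears shim3_mid but purple is not meant.

How it is judged:
By the outcome, as a careful person would: the job done as asked, in the order asked, and still so for the second after the job is handed in, with the robot touching nothing.
It also fails if it takes over 72 s, if anything falls off the work surface, if the arm or the gripper's body presses on something with over 40 N, if the wrist force passes 120 N, or if a joint passes its speed limit or range.

## Working session

There is one attempt and no reset: what is moved stays moved. The work goes in short steps, Python scripts to look and compute and a tool call to move; the robot and the scene stay as the last step left them, time stands still between calls to the robot, and variables do not carry over. Pictures are saved under pics/ and viewed, and the job is handed in when it is done.

Besides the shell and the picture viewer there is one more tool, called after ">>>" as a command line: name --argument value ..., lists and objects as JSON in quotes. servo_tool: Moves the arm, as the interface text tells. Its arguments: {"type":"object","properties":{"series":{"type":"array"},"newtons":{"type":"number"}},"required":["series"]}

```bash
ls; mkdir -p pics
python3 - <<'E'
from workcell import sense,get_image
import cv2,json,numpy as np
s=sense();print({k:np.round(v,3).tolist() for k,v in s.items()})
d={}
for n in["scene","top","wrist"]:
    g=get_image(n);cv2.imwrite(f"pics/{n}0.png",g["image"][:,:,::-1]);d[n]={k:np.array(g[k]).tolist() for k in["intrinsics","R","t"]}
    print(n,np.round(g["intrinsics"],1).tolist(),np.round(g["R"],3).tolist(),np.round(g["t"],3).tolist())
json.dump(d,open("cal.json","w"))
E
```

```text
pics
{'t': 0.0, 'q': [1.005, 0.528, 1.434, 0.0, 1.181, -0.178], 'joint_vel': [0.001, 0.001, 0.0, 0.001, 0.0, -0.001], 'joint_torque': [0.0, -44.234, -17.803, -0.0, 0.008, -0.0], 'tool_pos': [0.236, 0.578, 0.252], 'orientation': [[-0.001, 0.378, 0.926], [-0.002, 0.926, -0.378], [-1.0, -0.002, -0.0]], 'wrist_force': [-0.363, -0.493, -0.417], 'torque': [-0.009, -0.016, -0.087], 'finger_gap': 0.085}
scene [[529.1, 0.0, 267.0], [0.0, 529.1, 210.7], [0.0, 0.0, 1.0]] [[0.746, 0.666, 0.011], [0.484, -0.531, -0.696], [-0.458, 0.524, -0.718]] [-0.391, -0.241, 1.404]
top [[440.0, 0.0, 285.4], [0.0, 440.0, 213.7], [0.0, 0.0, 1.0]] [[0.001, -1.0, -0.023], [-0.99, 0.003, -0.138], [0.138, 0.023, -0.99]] [-0.048, 0.575, 1.147]
wrist [[338.1, 0.0, 281.3], [0.0, 338.1, 213.3], [0.0, 0.0, 1.0]] [[0.379, 0.926, -0.002], [0.879, -0.359, 0.314], [0.29, -0.121, -0.949]] [-0.624, -0.041, 0.381]
```

View pics/scene0.png

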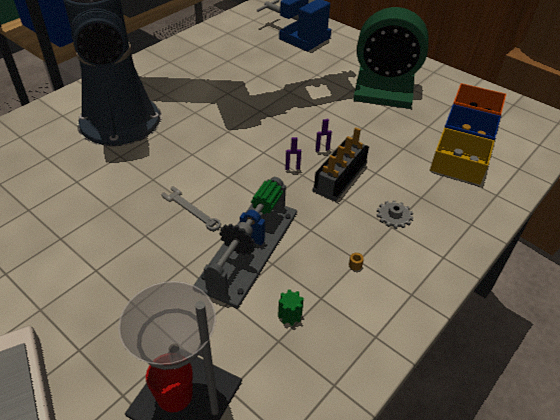

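View pics/top0.png

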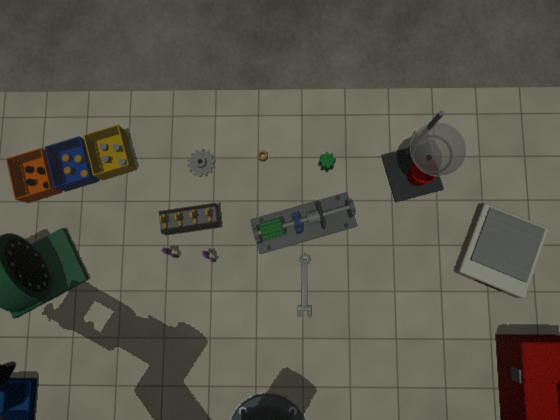

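View pics/wrist0.png

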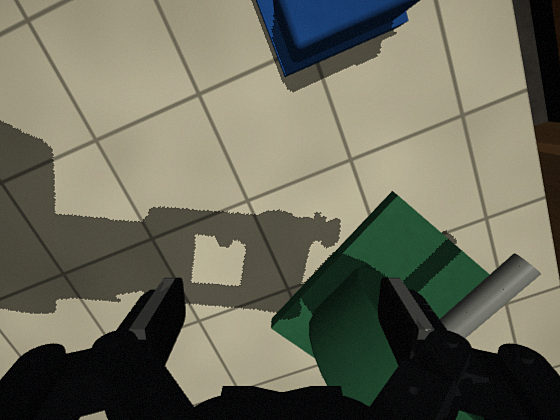

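The top view shows the rack at (190,219) with four brass shims. The two purple look-alikes are at (172,252) and (210,254), outside the rack. The unit is at (303,223), with the green roller at (270,228), the blue bearing at (297,222) and the sprocket near (315,215). Next I'll take close crops.

Run:
```python
import cv2
t=cv2.imread("pics/top0.png");s=cv2.imread("pics/scene0.png")
cv2.imwrite("pics/t_rack.png",cv2.resize(t[190:270,150:230],None,fx=7,fy=7,interpolation=cv2.INTER_CUBIC))
cv2.imwrite("pics/t_unit.png",cv2.resize(t[185:260,245:360],None,fx=6.9,fy=6.9,interpolation=cv2.INTER_CUBIC))
cv2.imwrite("pics/s_unit.png",cv2.resize(s[170:310,190:310],None,fx=4.2,fy=4.2,interpolation=cv2.INTER_CUBIC))
cv2.imwrite("pics/s_rack.png",cv2.resize(s[110:210,270:390],None,fx=6,fy=6,interpolation=cv2.INTER_CUBIC))
```

```text
(no output)
```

View pics/t_rack.png

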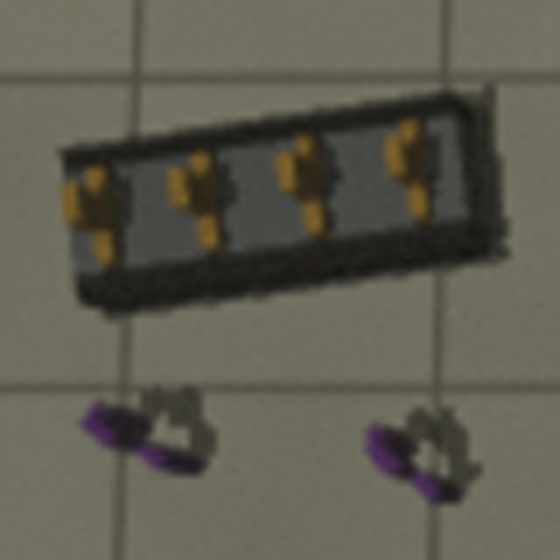

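View pics/t_unit.png

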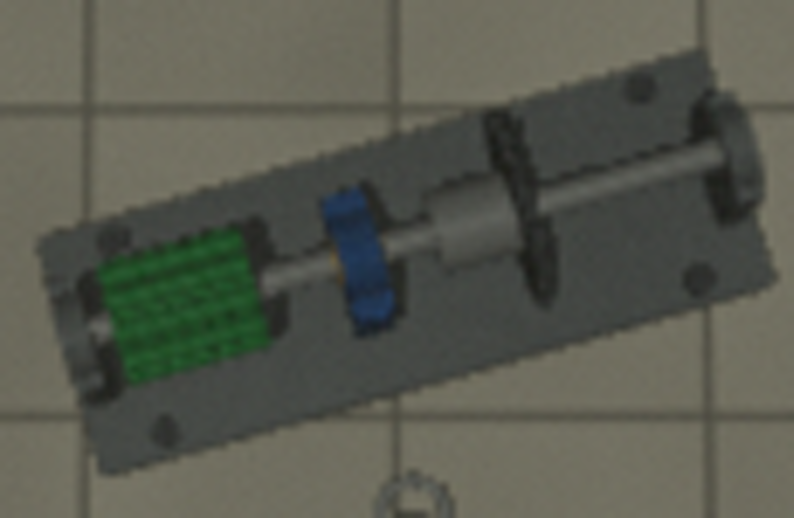

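View pics/s_unit.png

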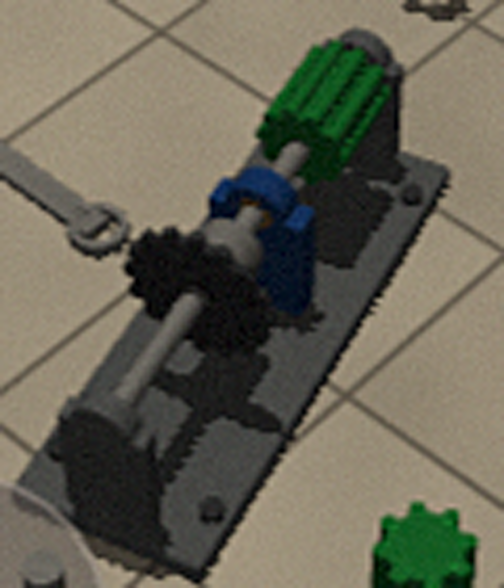

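View pics/s_rack.png

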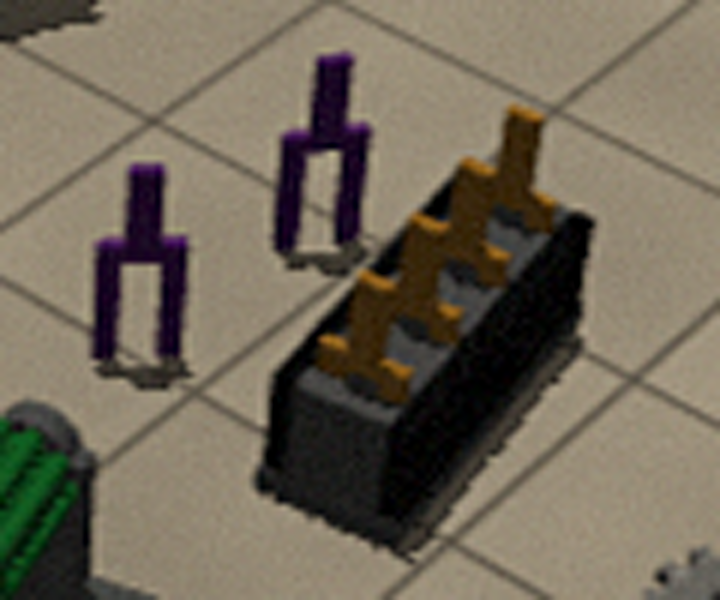

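```bash
cat > h.py <<'E'
import numpy as np,json,cv2
def ray(c,px,z):
    K=np.array(c["intrinsics"]);R=np.array(c["R"]);t=np.array(c["t"])
    d=R.T@np.linalg.solve(K,[px[0],px[1],1]);o=-R.T@t
    return o+d*(z-o[2])/d[2]
def proj(c,X):
    p=np.array(c["R"])@np.array(X)+np.array(c["t"]);p=np.array(c["intrinsics"])@p;return p[:2]/p[2]
E
python3 - <<'E'
from h import *
c=json.load(open("cal.json"))["top"]
f=lambda p,o,s:((p[0]+.5)/s-.5+o[0],(p[1]+.5)/s-.5+o[1])
U=[ray(c,f(p,(245,185),6.9),.012) for p in[(40,238),(703,48),(775,285),(103,472)]]
print(np.round(U,4)); print(np.linalg.norm(U[0]-U[1]),np.linalg.norm(U[1]-U[2]))
for p,z in[((720,152),.081),((270,278),.081),((432,222),.081)]: print(ray(c,f(p,(245,185),6.9),z))
for p in[(345,190),(327,199),(350,335),(370,330),(390,325)]: print('b',ray(c,f(p,(245,185),6.9),.091))
for p in[(462,97),(64,150),(83,290),(490,240)]: print('r',ray(c,f(p,(150,190),7),.055))
for p in[(95,180),(105,255),(413,130),(420,210)]: print('s',ray(c,f(p,(150,190),7),.068))
for p in[(72,204),(178,187),(287,170),(393,155)]: print('tab',ray(c,f(p,(150,190),7),.104))
E
```

```text
[[ 0.5641  0.0494  0.012 ]
 [ 0.6404 -0.2165  0.012 ]
 [ 0.5446 -0.2432  0.012 ]
 [ 0.4707  0.0233  0.012 ]]
0.2766032086434727 0.09942276949561613
[ 0.58734793 -0.21408743  0.081     ]
[ 0.53995542 -0.04460568  0.081     ]
[ 0.56102799 -0.10555536  0.081     ]
b [ 0.57184807 -0.0728829   0.091     ]
b [ 0.56846972 -0.0661514   0.091     ]
b [ 0.5174646  -0.07461517  0.091     ]
b [ 0.51931534 -0.08204319  0.091     ]
b [ 0.52116635 -0.08947229  0.091     ]
r [0.60109404 0.13884767 0.055     ]
r [0.58101817 0.29149063 0.055     ]
r [0.52713819 0.28201194 0.055     ]
r [0.54596328 0.1269066  0.055     ]
s [0.5676087  0.27509553 0.068     ]
s [0.53906781 0.27017808 0.068     ]
s [0.58637867 0.15475944 0.068     ]
s [0.55588111 0.15135152 0.068     ]
tab [0.5538422  0.27220342 0.104     ]
tab [0.56002118 0.23338585 0.104     ]
tab [0.56619665 0.19346792 0.104     ]
tab [0.57163483 0.1546393  0.104     ]
```

Run:
```python
from h import *
from workcell import sense
c=json.load(open("cal.json"))["wrist"]
s=sense();R=np.array(s["orientation"]);p=np.array(s["tool_pos"])
Rc=np.array(c["R"]);o=-Rc.T@np.array(c["t"])
print("cam pos in tool",R.T@(o-p),"cam axes in tool\n",R.T@Rc.T)
print(s["wrist_force"])
```

```text
cam pos in tool [-1.20810246e-01 -3.83372695e-05 -8.02278928e-02] cam axes in tool
 [[ 6.47685043e-04 -3.14468052e-01  9.49267836e-01]
 [ 9.99999592e-01 -3.93374561e-04 -8.12614187e-04]
 [ 6.28959018e-04  9.49267976e-01  3.14467669e-01]]
[ 0.00813271  0.15934684 -0.06727903]
```

>>> servo_tool --series '[0,0,-0.029,0.07,-0.09,0,1,0,0,-0.058,0.14,-0.18,0,1,0,0,-0.087,0.21,-0.265,0,1,0,0,-0.116,0.275,-0.35,0,1,0,0,-0.14,0.345,-0.435,0,1,0,0,-0.1645,0.41,-0.52,-0.02,1,0,0,-0.1645,0.48,-0.605,-0.04,1,0,0,-0.1645,0.545,-0.688,-0.053,1]'

```text
t: 1.15
tool_pos: [0.5464, 0.1866, 0.225]
orientation: [[-0.0, 0.989, 0.149], [0.0, 0.149, -0.989], [-1.0, -0.0, -0.0]]
wrist_force: [1.3, 1.2, 0.1]
finger_gap: 0.0854
```

```bash
cat >> h.py <<'E'
def shot(n,f):
    from workcell import get_image
    g=get_image(n);cv2.imwrite(f"pics/{f}.png",g["image"][:,:,::-1])
    json.dump({k:np.array(g[k]).tolist() for k in["intrinsics","R","t"]},open(f"pics/{f}.json","w"))
def cal(f): return json.load(open(f"pics/{f}.json"))
def st():
    from workcell import sense
    s=sense();R=np.array(s["orientation"])
    print("t",round(s["t"],2),"p",np.round(s["tool_pos"],4),"yaw",round(np.degrees(np.arctan2(R[1,1],R[0,1])),2),"x",np.round(R[:,0],4),"F",np.round(s["wrist_force"],1),"gap",round(s["finger_gap"],4),"q",np.round(s["q"],2))
E
python3 -c "
from h import *
shot('wrist','w1');st()"
```

```text
t 1.2 p [0.5521 0.1802 0.2241] yaw 8.29 x [ 0.0048 -0.0046 -1.    ] F [ 3.9 -2.  -0.1] gap 0.0855 q [ 0.13  0.5   1.58 -0.01  1.06 -0.02]
```

View pics/w1.png

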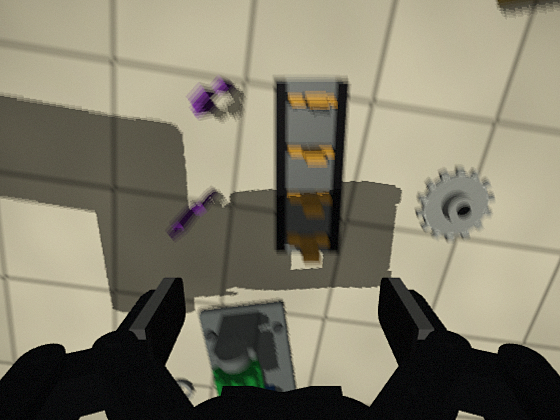

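>>> servo_tool --series '[0,0,0,0,0,0,1,0,0,0,0,0,0,1]'

```text
t: 1.45
tool_pos: [0.5445, 0.1889, 0.2253]
orientation: [[-0.001, 0.989, 0.149], [0.0, 0.149, -0.989], [-1.0, -0.001, -0.0]]
wrist_force: [-0.1, 0.7, -0.7]
finger_gap: 0.0854
```

```bash
python3 -c "
from h import *
shot('wrist','w2');st()
im=cv2.imread('pics/w2.png');cv2.imwrite('pics/w2c.png',cv2.resize(im[40:300,240:380],None,fx=2.3,fy=2.3,interpolation=cv2.INTER_CUBIC))"
```

```text
t 1.5 p [0.5444 0.1893 0.2254] yaw 8.64 x [-9.e-04  2.e-04 -1.e+00] F [-0.3  0.4 -0.7] gap 0.0854 q [ 0.14  0.5   1.59  0.    1.06 -0.01]
```

View pics/w2c.png

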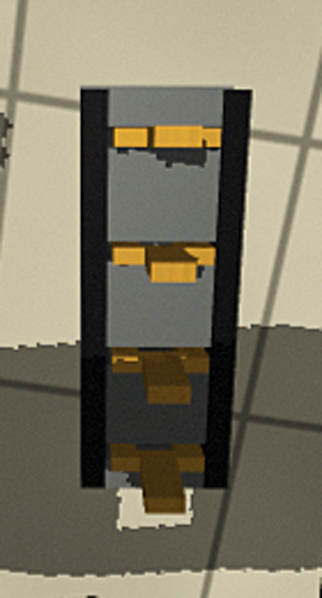

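Run:
```python
from h import *
c=cal('w2')
f=lambda p,o=(240,40),s=2.3:((p[0]+.5)/s-.5+o[0],(p[1]+.5)/s-.5+o[1])
P=[]
for q in[(178,136),(173.5,272),(169,393),(164.5,501)]:
    P.append(ray(c,f(q),.104));print(np.round(P[-1],4))
P=np.array(P);d=P[0]-P[3];print(np.linalg.norm(np.diff(P,axis=0),axis=1),np.degrees(np.arctan2(-d[0],d[1])),P.mean(0))
for a in[(92,88),(237,88)]+[(92,487),(218,487)]: print('rackcorner',ray(c,f(a),.055))
for a in[(131,137),(212,137),(128,256),(206,256)]:print('sh',ray(c,f(a),.068))
```

```text
[0.5566 0.2737 0.104 ]
[0.5625 0.234  0.104 ]
[0.5681 0.1949 0.104 ]
[0.5735 0.1563 0.104 ]
[0.04009308 0.03956165 0.03890863] 8.219542259431465 [0.56517263 0.21473936 0.104     ]
rackcorner [0.52884178 0.28588539 0.055     ]
rackcorner [0.57878528 0.29339137 0.055     ]
rackcorner [0.55123309 0.13545962 0.055     ]
rackcorner [0.60228138 0.14315655 0.055     ]
sh [0.54437834 0.2717882  0.068     ]
sh [0.57153146 0.27587044 0.068     ]
sh [0.54984582 0.23210526 0.068     ]
sh [0.57724055 0.23622751 0.068     ]
```

>>> servo_tool --series '[0,0,0.005,0.01,-0.1,-0.01,1,0,0,0.01,0.02,-0.2,-0.03,1,0,0,0.015,0.03,-0.3,-0.05,1,0,0,0.0206,0.04,-0.4,-0.07,1,0,0,0.0206,0.05,-0.5,-0.092,1,0,0,0.0206,0.057,-0.605,-0.092,1,0,0,0.0206,0.057,-0.605,-0.092,1,0,0,0.0206,0.057,-0.605,-0.092,1]'

```text
t: 2.5
tool_pos: [0.5794, -0.1731, 0.1704]
orientation: [[-0.001, 0.961, 0.276], [0.001, 0.276, -0.961], [-1.0, -0.0, -0.001]]
wrist_force: [0.3, 0.1, 0.4]
finger_gap: 0.0852
```

```bash
python3 -c "
from h import *
st();shot('wrist','w3');st()"
```

```text
t 2.5 p [ 0.5794 -0.1731  0.1704] yaw 16.03 x [-7.e-04  9.e-04 -1.e+00] F [0.3 0.1 0.4] gap 0.0852 q [-0.48  0.6   1.56  0.    0.98 -0.76]
t 2.55 p [ 0.5793 -0.1724  0.1704] yaw 16.1 x [-9.e-04  1.e-03 -1.e+00] F [ 1.  -0.1 -0.2] gap 0.0856 q [-0.47  0.6   1.56  0.    0.98 -0.76]
```

View pics/w3.png

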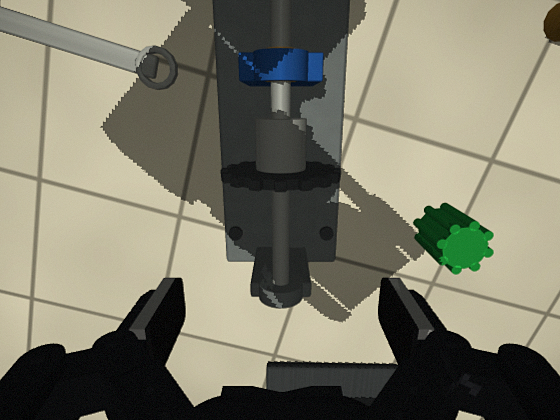

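```bash
python3 -c "
from h import *
im=cv2.imread('pics/w3.png');im=cv2.convertScaleAbs(im,alpha=1.6,beta=10);cv2.imwrite('pics/w3c.png',cv2.resize(im[30:200,210:355],None,fx=4,fy=4,interpolation=cv2.INTER_CUBIC)[:600])
cv2.imwrite('pics/w3d.png',cv2.resize(im[40:190,210:355],None,fx=4,fy=4,interpolation=cv2.INTER_CUBIC)[:600])"
```

```text
(no output)
```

View pics/w3d.png

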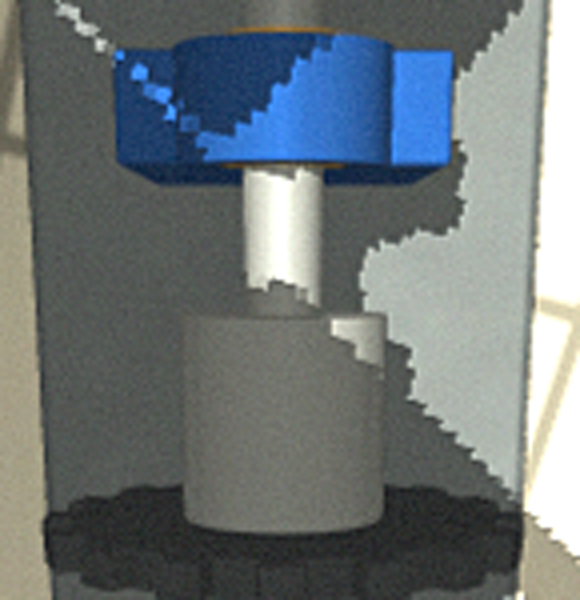

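Run:
```python
from h import *
c=cal('w3')
f=lambda p,o=(210,40),s=4:((p[0]+.5)/s-.5+o[0],(p[1]+.5)/s-.5+o[1])
r=lambda p,z:ray(c,f(p),z)
H=r((284,315),.091);B=r((283,163.5),.091);E=r((284,531),.091);print(H,B,E)
print('gap',np.linalg.norm(H-B),'hub len',np.linalg.norm(H-E))
for row in(200,280):
  a,b=r((244,row),.075),r((322,row),.075);print('shaft',(a+b)/2,np.linalg.norm(a-b))
a,b=r((183,320),.075),r((386,320),.075);print('hub',(a+b)/2,np.linalg.norm(a-b))
full=lambda p,z:ray(c,p,z)
# shaft far/near ends: near bracket
a=(full((271,200),.075)+full((289.5,200),.075))/2; print('shaft near',a)
print('base edges near', full((228,262),.012),full((339,262),.012))
# compare to top cam estimate
t=json.load(open('cal.json'))['top']
for X in(H,B): print('top px',(proj(t,X)-[245,185])*6.9)
s=json.load(open('cal.json'))['scene']
for X in(H,B): print('scene px',(proj(s,X)-[190,170])*4.2)
```

```text
[ 0.55964278 -0.10467252  0.091     ] [ 0.5539638  -0.08532092  0.091     ] [ 0.5682324  -0.13470208  0.091     ]
gap 0.02016768463314251 hub len 0.031233886515362234
shaft [ 0.55508474 -0.0893972   0.075     ] 0.011726521195959575
shaft [ 0.55824515 -0.10045579  0.075     ] 0.011934486672205143
hub [ 0.5600903  -0.10606969  0.075     ] 0.03133814690266513
shaft near [ 0.57396584 -0.15576663  0.075     ]
base edges near [ 0.54903655 -0.24299444  0.012     ] [ 0.64652755 -0.2150393   0.012     ]
top px [427.38601513 219.2143288 ]
top px [375.52831088 234.44456109]
scene px [231.86307768 219.32080548]
scene px [251.44759617 190.91836998]
```

>>> servo_tool --series '[0,0,-0.005,0,0.1,0,1,0,0,-0.01,0,0.2,0,1,0,0,-0.015,0,0.3,0,1,0,0,-0.021,-0.005,0.4,-0.01,1,0,0,-0.021,-0.009,0.5,-0.017,1,0,0,-0.021,-0.009,0.547,-0.017,1,0,0,-0.021,-0.009,0.547,-0.017,1,0,0,-0.021,-0.009,0.547,-0.017,1]'

```text
t: 3.55
tool_pos: [0.5735, 0.1544, 0.1603]
orientation: [[-0.0, 0.989, 0.149], [-0.0, 0.149, -0.989], [-1.0, -0.0, 0.0]]
wrist_force: [0.1, -0.1, 0.3]
finger_gap: 0.0851
```

```bash
python3 -c "
from h import *
st();shot('wrist','w4');st()
c=cal('w4')
im=cv2.imread('pics/w4.png')
for X in[(.5739,.1552,.104),(.5681,.1947,.104),(.5623,.2343,.104),(.5564,.2739,.104)]:
  u=proj(c,X);print(u);cv2.drawMarker(im,tuple(int(round(v)) for v in u),(0,0,255),0,8)
cv2.imwrite('pics/w4m.png',im)"
```

```text
t 3.55 p [0.5735 0.1544 0.1603] yaw 8.55 x [-2.e-04 -4.e-04 -1.e+00] F [ 0.1 -0.1  0.3] gap 0.0851 q [ 0.08  0.6   1.6  -0.    0.94 -0.07]
t 3.6 p [0.5738 0.1536 0.1603] yaw 8.46 x [-1.e-04 -3.e-04 -1.e+00] F [-0.2 -0.7  0.3] gap 0.0858 q [ 0.07  0.6   1.6  -0.    0.94 -0.07]
[281.65519202 248.09319539]
[281.89084424 179.61635434]
[282.1916716  100.69115494]
[282.32626035   8.93801374]
```

View pics/w4m.png

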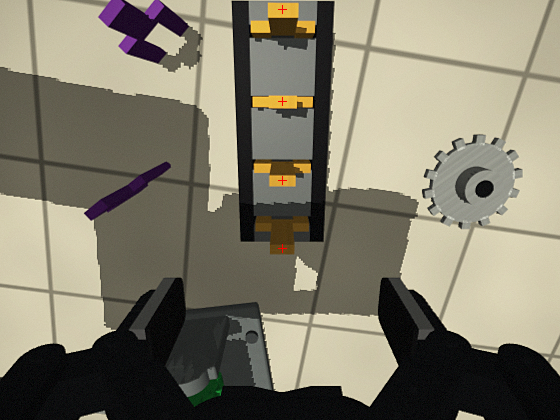

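>>> servo_tool --series '[0,0,0,0,0.002,-0.04,0.5,0,0,0,0,0.002,-0.08,0.5,0,0,0,0,0.002,-0.107,0.5,0,0,0,0,0.002,-0.107,0.3,0,0,0,0,0.002,-0.107,0,0,0,0,0,0.002,-0.107,0,0,0,0,0,0.002,-0.107,0,0,0,0,0,0.002,-0.107,0]' --newtons 50

```text
t: 4.6
tool_pos: [0.5744, 0.1548, 0.0963]
orientation: [[0.001, 0.989, 0.147], [0.0, 0.147, -0.989], [-1.0, 0.001, 0.0]]
wrist_force: [-0.6, -0.1, -0.8]
finger_gap: 0.0129
```

```bash
python3 -c "
from h import *
st();shot('wrist','w5')"
```

```text
t 4.6 p [0.5744 0.1548 0.0963] yaw 8.43 x [ 7.e-04  0.e+00 -1.e+00] F [-0.6 -0.1 -0.8] gap 0.0129 q [ 0.08  0.7   1.63 -0.    0.81 -0.07]
```

View pics/w5.png

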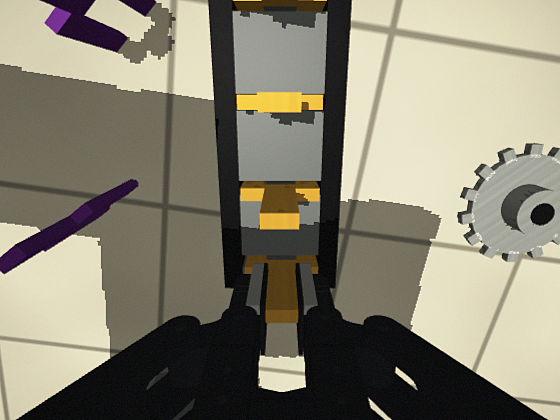

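>>> servo_tool --series '[0,0,0,0,0,0.04,0,0,0,0,0,0,0.1,0,0,0,0,0,0,0.175,0,0,0,0,0,0,0.178,0,0,0,0,0,0,0.178,0]'

```text
t: 5.28
tool_pos: [0.5737, 0.1547, 0.2025]
orientation: [[-0.001, 0.989, 0.146], [-0.0, 0.146, -0.989], [-1.0, -0.001, -0.0]]
wrist_force: [-0.6, -1.2, -0.8]
finger_gap: 0.0128
```

```bash
python3 -c "
from h import *
st();shot('wrist','w6');shot('scene','s6')
a=cv2.imread('pics/w6.png');b=cv2.imread('pics/s6.png')[90:230,230:420]
cv2.imwrite('pics/s6c.png',cv2.resize(b,None,fx=4,fy=4));
cv2.imwrite('pics/w6c.png',cv2.resize(a[200:400,200:360],None,fx=3,fy=3))"
```

```text
t 5.28 p [0.5737 0.1547 0.2025] yaw 8.42 x [-7.e-04 -1.e-04 -1.e+00] F [-0.6 -1.2 -0.8] gap 0.0128 q [ 0.08  0.55  1.56 -0.    1.03 -0.07]
```

View pics/w6c.png

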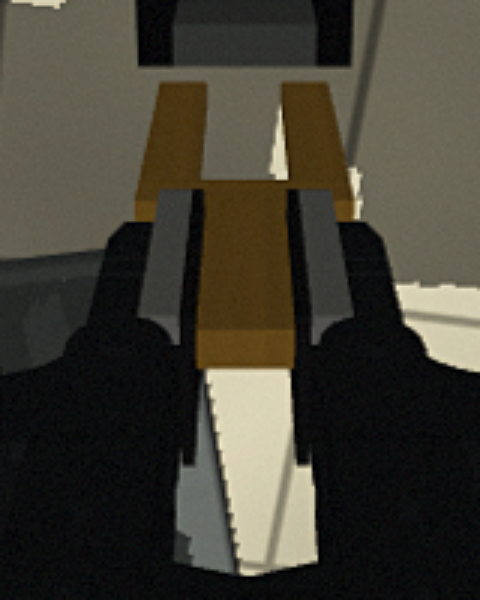

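View pics/s6c.png

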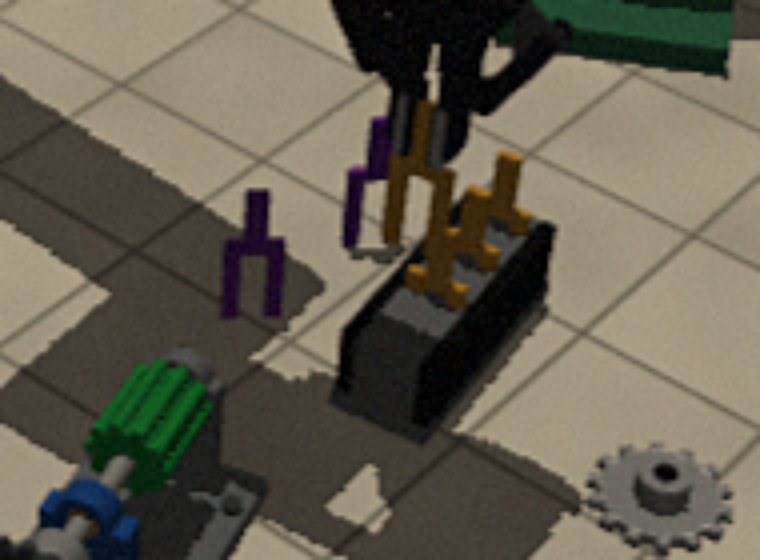

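Run:
```python
from h import *
c=cal('w6');p=np.array([.5737,.1547,.2025]);zt=np.array([.1464,-.9892])
R=lambda px,z:ray(c,((px[0]+.5)/3-.5+200,(px[1]+.5)/3-.5+200),z)
for px,z in[((245,330),.2102),((245,367),.2102),((172,201),.1742),((318,200),.1742),((245,181),.1662),((182,83),.1162),((303,83),.1162)]:
  X=R(px,z);print(px,np.round(X,4),'along z_tool',round((X-p)[:2]@zt,4),'along y_tool',round((X-p)[:2]@np.array([.9892,.1464]),4))
```

```text
(245, 330) [0.5736 0.1581 0.2102] along z_tool -0.0034 along y_tool 0.0004
(245, 367) [0.5744 0.1525 0.2102] along z_tool 0.0022 along y_tool 0.0004
(172, 201) [0.5617 0.1564 0.1742] along z_tool -0.0035 along y_tool -0.0116
(318, 200) [0.5853 0.1601 0.1742] along z_tool -0.0036 along y_tool 0.0123
(245, 181) [0.5736 0.1579 0.1662] along z_tool -0.0031 along y_tool 0.0004
(182, 83) [0.5601 0.1549 0.1162] along z_tool -0.0022 along y_tool -0.0134
(303, 83) [0.5863 0.1587 0.1162] along z_tool -0.0021 along y_tool 0.013
```

>>> servo_tool --series '[0,0,0.006,-0.007,-0.09,0.005,0,0,0,0.012,-0.014,-0.18,0.005,0,0,0,0.018,-0.021,-0.27,0.005,0,0,0,0.021,-0.028,-0.35,0.005,0,0,0,0.021,-0.031,-0.4,0.005,0,0,0,0.021,-0.031,-0.408,0.005,0,0,0,0.021,-0.031,-0.408,0.005,0,0,0,0.021,-0.031,-0.408,0.005,0]'

```text
t: 6.38
tool_pos: [0.5553, -0.0888, 0.2051]
orientation: [[-0.001, 0.961, 0.277], [0.001, 0.277, -0.961], [-1.0, -0.001, -0.001]]
wrist_force: [-0.9, 0.1, -0.5]
finger_gap: 0.0129
```

```bash
python3 -c "
from h import *
st();shot('wrist','w7');st()
a=cv2.imread('pics/w7.png')
cv2.imwrite('pics/w7c.png',cv2.resize(a[150:350,170:390],None,fx=3,fy=3))"
```

```text
t 6.38 p [ 0.5553 -0.0888  0.2051] yaw 16.05 x [-1.3e-03  8.0e-04 -1.0e+00] F [-0.9  0.1 -0.5] gap 0.0129 q [-0.36  0.51  1.64  0.    1.   -0.64]
t 6.42 p [ 0.5555 -0.0887  0.2053] yaw 16.07 x [-9.e-04  6.e-04 -1.e+00] F [ 0.1  0.  -0.7] gap 0.0128 q [-0.36  0.51  1.64  0.    1.   -0.64]
```

View pics/w7c.png

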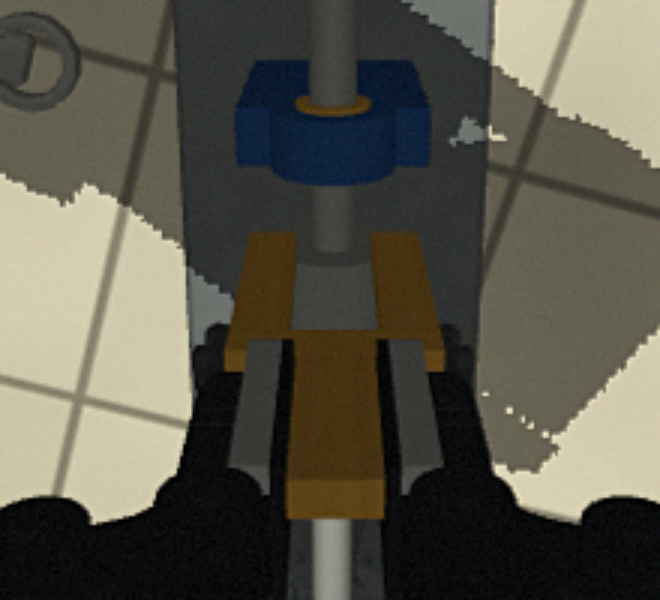

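Run:
```python
from h import *
c=cal('w7');p=np.array([.5555,-.0887,.2053]);xu=np.array([.9613,.2756]);yu=np.array([-.2756,.9613])
R=lambda px,z:ray(c,((px[0]+.5)/3-.5+170,(px[1]+.5)/3-.5+150),z)
print('tcp s',p[:2]@yu,'x',p[:2]@xu)
for n,px,z in[('B',(333,184),.091),('H',(333,252),.091),('shaftL',(313,215),.075),('shaftR',(354,215),.075),('legL',(273,233),.119),('legR',(395,233),.119),('tabfar',(335,478),.213),('tabnear',(335,519),.213)]:
  X=R(px,z)[:2];print(n,'s',round(X@yu,4),'x',round(X@xu,4))
```

```text
tcp s -0.23836311 x 0.5095564300000001
B s -0.234 x 0.5092
H s -0.2518 x 0.5092
shaftL s -0.2477 x 0.5039
shaftR s -0.2477 x 0.5146
legL s -0.2362 x 0.4961
legR s -0.2362 x 0.5228
tabfar s -0.2347 x 0.5097
tabnear s -0.2409 x 0.5097
```

>>> servo_tool --series '[0,0,0,0,-0.0023,0,0,0,0,0,0,-0.0023,-0.03,0,0,0,0,0,-0.0023,-0.06,0,0,0,0,0,-0.0023,-0.09,0,0,0,0,0,-0.0023,-0.1,0,0,0,0,0,-0.0023,-0.1,0]'

```text
t: 7.18
tool_pos: [0.5557, -0.0912, 0.1456]
orientation: [[-0.0, 0.961, 0.276], [0.0, 0.276, -0.961], [-1.0, -0.0, -0.0]]
wrist_force: [-0.5, 0.9, -0.2]
finger_gap: 0.013
```

```bash
python3 -c "
from h import *
st();shot('wrist','w8')
a=cv2.imread('pics/w8.png')
cv2.imwrite('pics/w8c.png',cv2.resize(a[150:350,170:390],None,fx=3,fy=3))"
```

```text
t 7.17 p [ 0.5557 -0.0912  0.1456] yaw 16.0 x [-4.e-04  1.e-04 -1.e+00] F [-0.5  0.9 -0.2] gap 0.013 q [-0.36  0.59  1.69 -0.    0.86 -0.64]
```

View pics/w8c.png

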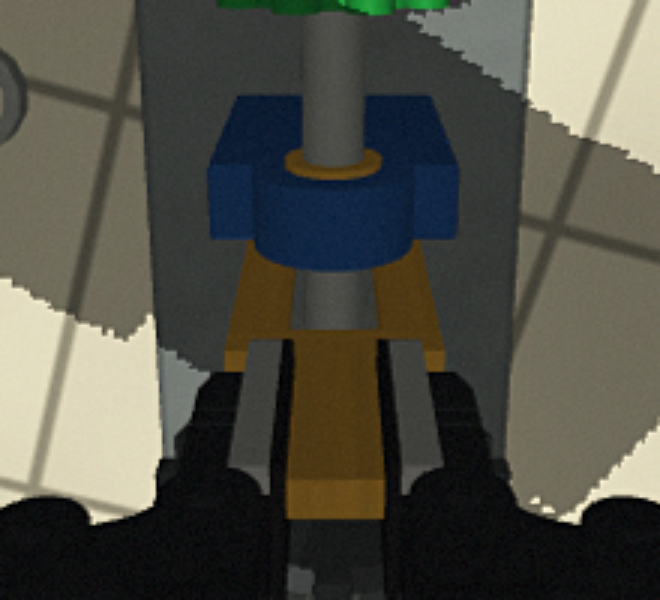

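>>> servo_tool --series '[0,0,0,0,0,-0.02,0,0,0,0,0,0,-0.04,0,0,0,0,0,0,-0.044,0,0,0,0,-0.0005,0.0017,-0.044,0,0,0,0,-0.0008,0.0028,-0.044,0,0,0,0,-0.0008,0.0028,-0.044,0]'

```text
t: 7.98
tool_pos: [0.5554, -0.0898, 0.1196]
orientation: [[0.001, 0.961, 0.275], [-0.0, 0.275, -0.961], [-1.0, 0.001, 0.0]]
wrist_force: [0.3, -0.4, -1.1]
finger_gap: 0.0127
```

```bash
python3 -c "
from h import *
st();shot('wrist','w9')
a=cv2.imread('pics/w9.png')
cv2.imwrite('pics/w9c.png',cv2.resize(a[150:350,170:390],None,fx=3,fy=3))"
```

```text
t 7.97 p [ 0.5554 -0.0898  0.1196] yaw 15.98 x [ 6.e-04 -2.e-04 -1.e+00] F [ 0.3 -0.4 -1.1] gap 0.0127 q [-0.36  0.63  1.7   0.    0.8  -0.64]
```

View pics/w9c.png

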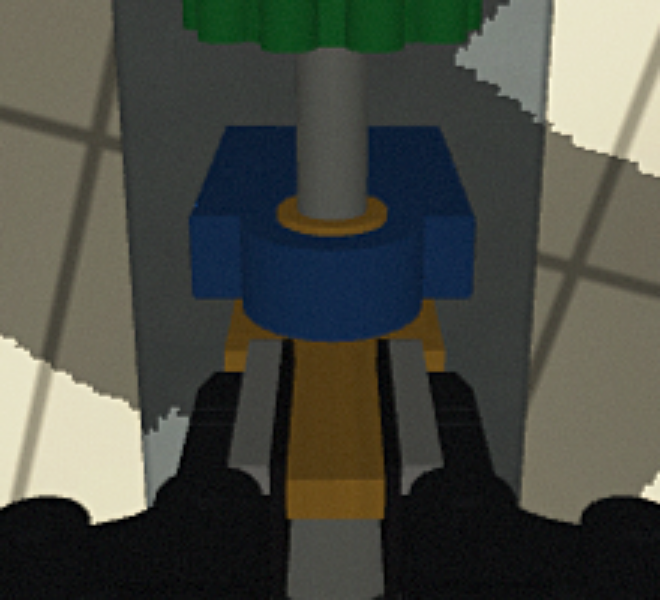

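>>> servo_tool --series '[0,0,0,-0.0003,0.001,0,0,0,0,0,-0.0006,0.002,0,0,0,0,0,-0.0006,0.002,0,0]'

```text
t: 8.4
tool_pos: [0.5548, -0.0885, 0.1193]
orientation: [[0.0, 0.961, 0.275], [-0.0, 0.275, -0.961], [-1.0, 0.0, 0.0]]
wrist_force: [0.3, -0.5, -0.8]
finger_gap: 0.0128
```

```bash
python3 -c "
from h import *
st()"
```

```text
t 8.4 p [ 0.5548 -0.0885  0.1193] yaw 15.98 x [ 1.e-04 -0.e+00 -1.e+00] F [ 0.3 -0.5 -0.8] gap 0.0128 q [-0.36  0.63  1.7  -0.    0.8  -0.64]
```

>>> servo_tool --series '[0,0,0,-0.0003,0.001,0,0,0,0,0,-0.0005,0.0018,0,0,0,0,0,-0.0005,0.0018,0,0]'

```text
t: 8.78
tool_pos: [0.5548, -0.0883, 0.1193]
orientation: [[0.001, 0.961, 0.276], [-0.001, 0.276, -0.961], [-1.0, 0.0, 0.001]]
wrist_force: [0.5, -4.6, -1.7]
finger_gap: 0.0126
```

```bash
python3 -c "
from h import *
st();shot('wrist','w10')
a=cv2.imread('pics/w10.png')
cv2.imwrite('pics/w10c.png',cv2.resize(a[150:350,170:390],None,fx=3,fy=3))"
```

```text
t 8.78 p [ 0.5548 -0.0883  0.1193] yaw 16.0 x [ 6.0e-04 -1.4e-03 -1.0e+00] F [ 0.5 -4.6 -1.7] gap 0.0126 q [-0.36  0.63  1.71 -0.    0.8  -0.63]
```

View pics/w10c.png

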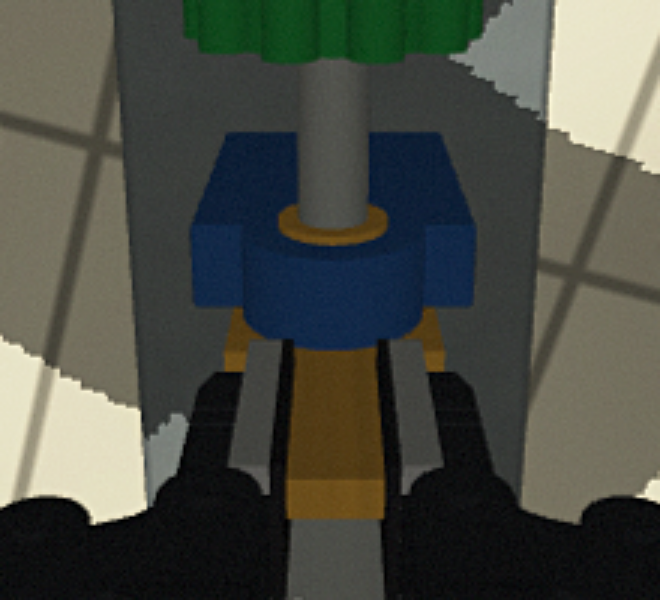

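>>> servo_tool --series '[0,0,0,0.0004,-0.0014,0,0,0,0,0,0.0004,-0.0014,0,0,0,0,0,0.0004,-0.0014,0,0.45,0,0,0,0.0004,-0.0014,0,0.45,0,0,0,0.0004,-0.0014,0,0.45,0,0,0,0.0004,-0.0014,0,0.45]'

```text
t: 9.57
tool_pos: [0.5547, -0.0881, 0.1193]
orientation: [[-0.0, 0.961, 0.275], [0.0, 0.275, -0.961], [-1.0, -0.0, -0.0]]
wrist_force: [-0.5, 0.3, 0.3]
finger_gap: 0.0382
```

```bash
python3 -c "
from h import *
st();shot('wrist','w11')
a=cv2.imread('pics/w11.png')
cv2.imwrite('pics/w11c.png',cv2.resize(a[150:350,170:390],None,fx=3,fy=3))"
```

```text
t 9.57 p [ 0.5547 -0.0881  0.1193] yaw 15.98 x [-1.e-04  3.e-04 -1.e+00] F [-0.5  0.3  0.3] gap 0.0382 q [-0.36  0.63  1.71  0.    0.8  -0.64]
```

View pics/w11c.png

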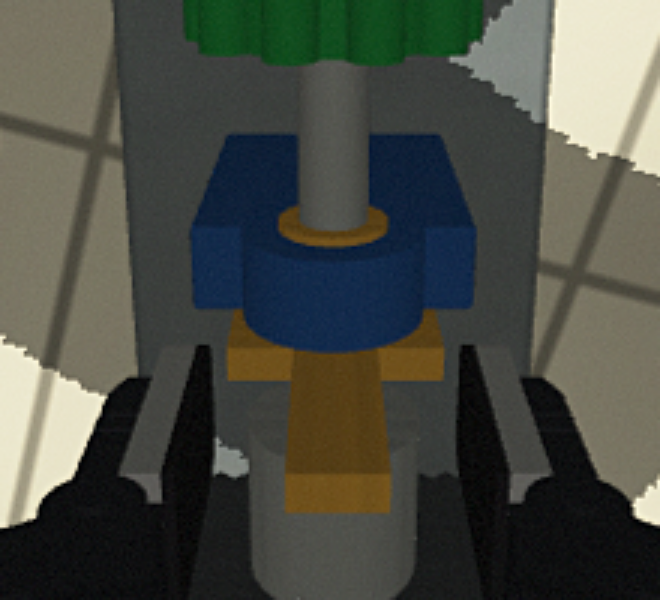

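>>> servo_tool --series '[0,0,0,0,0,0.068,0.45,0,0,0,0,0.02,0.08,0.45,0,0,-0.005,0.005,0.12,0.08,0.45,0,0,-0.01,0.01,0.22,0.08,0.45,0,0,-0.015,0.015,0.32,0.075,0.45,0,0,-0.021,0.022,0.42,0.068,0.45,0,0,-0.021,0.022,0.471,0.068,0.45,0,0,-0.021,0.022,0.471,0.068,0.45]'

```text
t: 10.62
tool_pos: [0.5667, 0.197, 0.1593]
orientation: [[-0.001, 0.989, 0.151], [0.0, 0.151, -0.989], [-1.0, -0.001, -0.0]]
wrist_force: [-0.2, -0.7, 0.2]
finger_gap: 0.0383
```

>>> servo_tool --series '[0,0,0,0,0,0,0.45]'

```text
t: 10.75
tool_pos: [0.5674, 0.1939, 0.1596]
orientation: [[-0.001, 0.989, 0.147], [-0.001, 0.147, -0.989], [-1.0, -0.001, 0.0]]
wrist_force: [0.1, 0.1, -0.6]
finger_gap: 0.0385
```

```bash
python3 -c "
from h import *
st();shot('wrist','w12');shot('scene','s12');st()
a=cv2.imread('pics/w12.png');c=cal('w12')
for X in[(.5681,.1947,.104),(.5623,.2343,.104)]:
  u=proj(c,X);cv2.drawMarker(a,tuple(int(round(v)) for v in u),(0,0,255),0,8)
cv2.imwrite('pics/w12c.png',a)
b=cv2.imread('pics/s12.png');cv2.imwrite('pics/s12c.png',cv2.resize(b[170:310,190:310],None,fx=4.2,fy=4.2,interpolation=cv2.INTER_CUBIC))"
```

```text
t 10.75 p [0.5674 0.1939 0.1596] yaw 8.44 x [-1.2e-03 -6.0e-04 -1.0e+00] F [ 0.1  0.1 -0.6] gap 0.0385 q [ 0.14  0.61  1.58 -0.    0.95 -0.  ]
t 10.85 p [0.5678 0.1931 0.1598] yaw 8.33 x [-7.e-04 -4.e-04 -1.e+00] F [ 0.1 -0.5  1.1] gap 0.0384 q [ 0.14  0.61  1.58 -0.    0.95 -0.  ]
```

View pics/w12c.png

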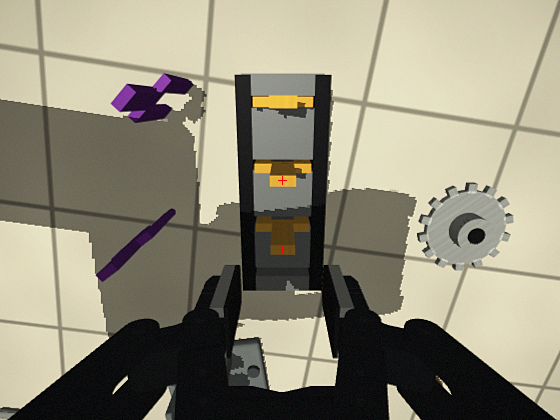

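View pics/s12c.png

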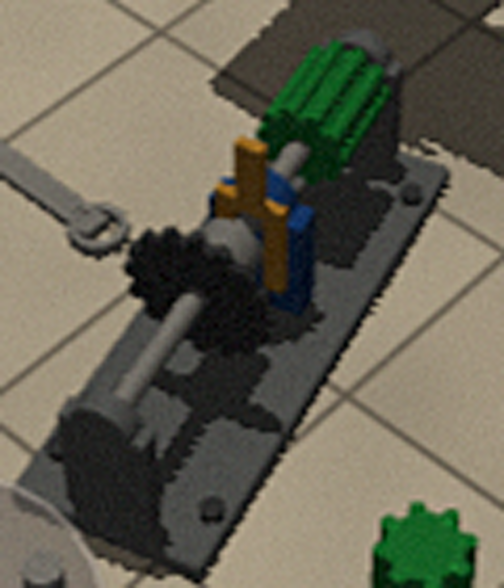

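Shim 1 hangs upright against the bearing (scene crop at 250,210). Next is the second shim. The marker at (282,250) sits on its tab.

>>> servo_tool --series '[0,0,0,0,0.0025,-0.05,0.45,0,0,0,0,0.0025,-0.09,0.45,0,0,0,0,0.0025,-0.106,0.45,0,0,0,0,0.0025,-0.106,0.2,0,0,0,0,0.0025,-0.106,0,0,0,0,0,0.0025,-0.106,0,0,0,0,0,0.0025,-0.106,0]'

```text
t: 11.72
tool_pos: [0.5684, 0.1958, 0.0971]
orientation: [[0.001, 0.989, 0.147], [-0.0, 0.147, -0.989], [-1.0, 0.001, 0.0]]
wrist_force: [0.5, 0.4, -1.2]
finger_gap: 0.0128
```

>>> servo_tool --series '[0,0,0,0,0,0.04,0,0,0,0,0,0,0.1,0,0,0,0,0,0,0.178,0,0,0,0,0,0,0.182,0,0,0,0,0,0,0.182,0]'

```text
t: 12.35
tool_pos: [0.5675, 0.1958, 0.2057]
orientation: [[-0.0, 0.989, 0.147], [-0.0, 0.147, -0.989], [-1.0, -0.0, -0.0]]
wrist_force: [-0.7, 0.1, -1.3]
finger_gap: 0.0128
```

```bash
python3 -c "
from h import *
st();shot('wrist','w13')
a=cv2.imread('pics/w13.png')
cv2.imwrite('pics/w13c.png',cv2.resize(a[200:400,200:360],None,fx=3,fy=3))"
```

```text
t 12.35 p [0.5675 0.1958 0.2057] yaw 8.43 x [-3.e-04 -0.e+00 -1.e+00] F [-0.7  0.1 -1.3] gap 0.0128 q [ 0.15  0.55  1.54  0.    1.05 -0.  ]
```

View pics/w13c.png

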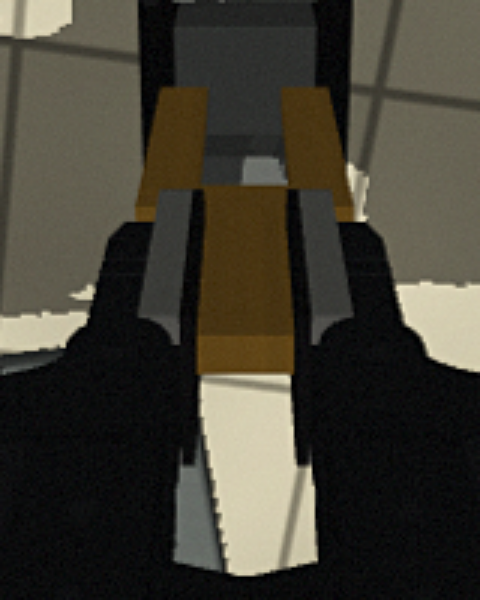

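>>> servo_tool --series '[0,0,0.005,-0.003,-0.08,0.03,0,0,0,0.01,-0.006,-0.17,0.05,0,0,0,0.015,-0.01,-0.26,0.05,0,0,0,0.021,-0.014,-0.35,0.05,0,0,0,0.021,-0.0175,-0.43,0.05,0,0,0,0.021,-0.0175,-0.485,0.05,0,0,0,0.021,-0.0175,-0.485,0.05,0,0,0,0.021,-0.0175,-0.485,0.05,0]'

```text
t: 13.4
tool_pos: [0.5566, -0.0944, 0.2343]
orientation: [[-0.003, 0.961, 0.275], [0.002, 0.275, -0.961], [-1.0, -0.002, -0.003]]
wrist_force: [0.9, 0.5, -0.2]
finger_gap: 0.013
```

>>> servo_tool --series '[0,0,0,0,0,0,0,0,0,0,0,0,0,0]'

```text
t: 13.65
tool_pos: [0.5574, -0.094, 0.2355]
orientation: [[-0.0, 0.961, 0.277], [0.0, 0.277, -0.961], [-1.0, -0.0, -0.0]]
wrist_force: [-0.0, 0.5, 0.0]
finger_gap: 0.0126
```

```bash
cat >> h.py <<'E'
xu=np.array([.9613,.2756]);yu=np.array([-.2756,.9613])
def su():
    from workcell import sense
    p=np.array(sense()["tool_pos"])[:2];print("s",round(p@yu,4),"xu",round(p@xu,4))
E
python3 -c "
from h import *
st();su();shot('wrist','w14')
a=cv2.imread('pics/w14.png')
cv2.imwrite('pics/w14c.png',cv2.resize(a[150:350,170:390],None,fx=3,fy=3))"
```

```text
t 13.65 p [ 0.5574 -0.094   0.2355] yaw 16.08 x [-4.e-04  3.e-04 -1.e+00] F [-0.   0.5  0. ] gap 0.0126 q [-0.36  0.47  1.6   0.    1.07 -0.65]
s -0.244 xu 0.5099
```

View pics/w14c.png

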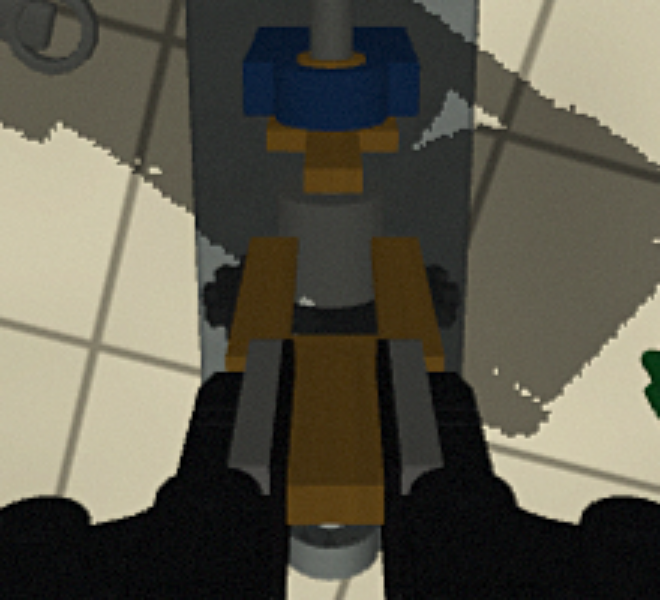

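>>> servo_tool --series '[0,0,0,-0.0006,-0.0019,-0.02,0,0,0,0,-0.0006,-0.0019,-0.05,0,0,0,0,-0.0006,-0.0019,-0.08,0,0,0,0,-0.0006,-0.0019,-0.11,0,0,0,0,-0.0006,-0.0019,-0.14,0,0,0,0,-0.0006,-0.0019,-0.15,0,0,0,0,-0.0006,-0.0019,-0.15,0]'

```text
t: 14.58
tool_pos: [0.5578, -0.0962, 0.1461]
orientation: [[0.002, 0.961, 0.275], [0.0, 0.275, -0.961], [-1.0, 0.002, 0.0]]
wrist_force: [0.6, 2.2, 3.6]
finger_gap: 0.0128
```

```bash
python3 -c "
from h import *
st();su();shot('wrist','w15')
a=cv2.imread('pics/w15.png')
cv2.imwrite('pics/w15c.png',cv2.resize(a[150:350,170:390],None,fx=3,fy=3))"
```

```text
t 14.57 p [ 0.5578 -0.0962  0.1461] yaw 15.96 x [ 1.5e-03  3.0e-04 -1.0e+00] F [0.6 2.2 3.6] gap 0.0128 q [-0.37  0.6   1.68  0.    0.87 -0.65]
s -0.2462 xu 0.5098
```

View pics/w15c.png

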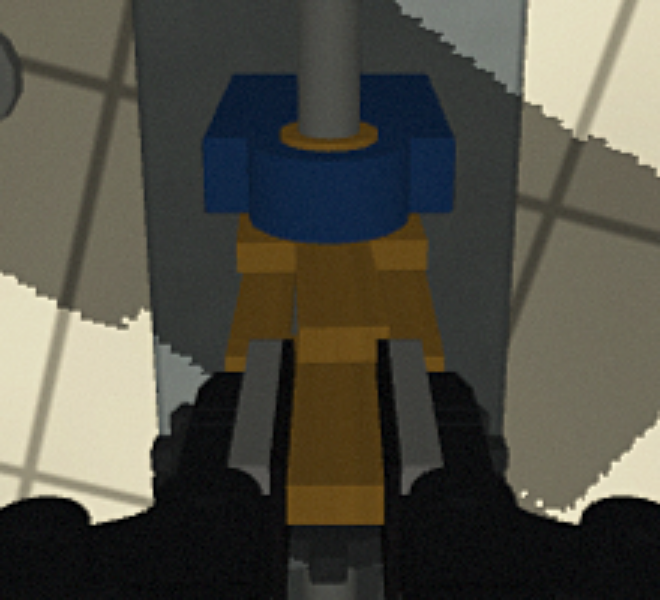

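>>> servo_tool --series '[0,0,0,0,0,0,0,0,0,0,0,0,0,0]'

```text
t: 14.88
tool_pos: [0.5577, -0.0963, 0.1462]
orientation: [[0.002, 0.961, 0.275], [-0.0, 0.275, -0.961], [-1.0, 0.002, 0.001]]
wrist_force: [0.4, 1.6, 3.9]
finger_gap: 0.0128
```

```bash
python3 -c "
from h import *
st();su();shot('scene','s15')
b=cv2.imread('pics/s15.png');cv2.imwrite('pics/s15c.png',cv2.resize(b[150:290,190:310],None,fx=4.2,fy=4.2,interpolation=cv2.INTER_CUBIC))"
```

```text
t 14.88 p [ 0.5577 -0.0963  0.1462] yaw 15.97 x [ 1.6e-03 -1.0e-04 -1.0e+00] F [0.4 1.6 3.9] gap 0.0128 q [-0.37  0.59  1.68  0.    0.87 -0.65]
s -0.2462 xu 0.5095
```

View pics/s15c.png

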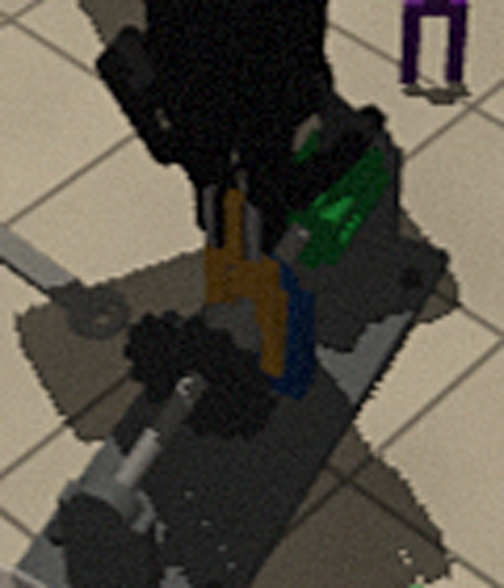

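>>> servo_tool --series '[0,0,0,0,0,0.006,0,0,0,0,0,0,0.006,0,0,0,0,-0.001,0.0035,0.006,0,0,0,0,-0.001,0.0035,0.006,0,0,0,0,-0.001,0.0035,0.006,0]'

```text
t: 15.55
tool_pos: [0.5564, -0.0942, 0.1491]
orientation: [[-0.0, 0.961, 0.275], [0.0, 0.275, -0.961], [-1.0, -0.0, -0.0]]
wrist_force: [0.7, 0.4, -0.6]
finger_gap: 0.0129
```

```bash
python3 -c "
from h import *
st();su();shot('wrist','w16')
a=cv2.imread('pics/w16.png')
cv2.imwrite('pics/w16c.png',cv2.resize(a[150:350,170:390],None,fx=3,fy=3))"
```

```text
t 15.55 p [ 0.5564 -0.0942  0.1491] yaw 15.98 x [-4.e-04  1.e-04 -1.e+00] F [ 0.7  0.4 -0.6] gap 0.0129 q [-0.37  0.59  1.68 -0.    0.87 -0.64]
s -0.2439 xu 0.5089
```

View pics/w16c.png

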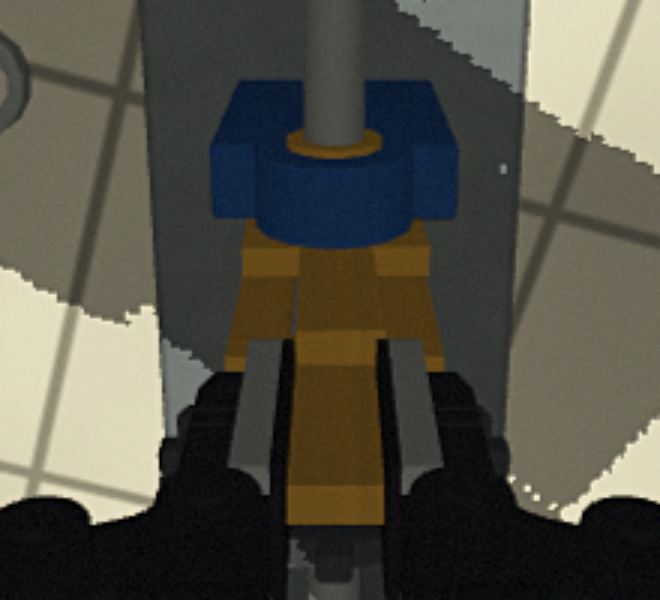

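>>> servo_tool --series '[0,0,0,0,0,0,0.45,0,0,0,0,0,0,0.45,0,0,0,0,0,0,0.45,0,0,0,0,0,0,0.45]'

```text
t: 16.1
tool_pos: [0.5565, -0.0943, 0.1493]
orientation: [[0.0, 0.961, 0.275], [-0.0, 0.275, -0.961], [-1.0, 0.0, 0.0]]
wrist_force: [-0.1, -0.8, -0.1]
finger_gap: 0.0386
```

```bash
python3 -c "
from h import *
st();su();shot('wrist','w17')
a=cv2.imread('pics/w17.png')
cv2.imwrite('pics/w17c.png',cv2.resize(a[150:350,170:390],None,fx=3,fy=3))
shot('scene','s17')
b=cv2.imread('pics/s17.png');cv2.imwrite('pics/s17c.png',cv2.resize(b[150:290,190:310],None,fx=4.2,fy=4.2,interpolation=cv2.INTER_CUBIC))"
```

```text
t 16.1 p [ 0.5565 -0.0943  0.1493] yaw 15.98 x [ 1.e-04 -1.e-04 -1.e+00] F [-0.1 -0.8 -0.1] gap 0.0386 q [-0.37  0.59  1.68 -0.    0.87 -0.64]
s -0.244 xu 0.509
```

View pics/w17c.png

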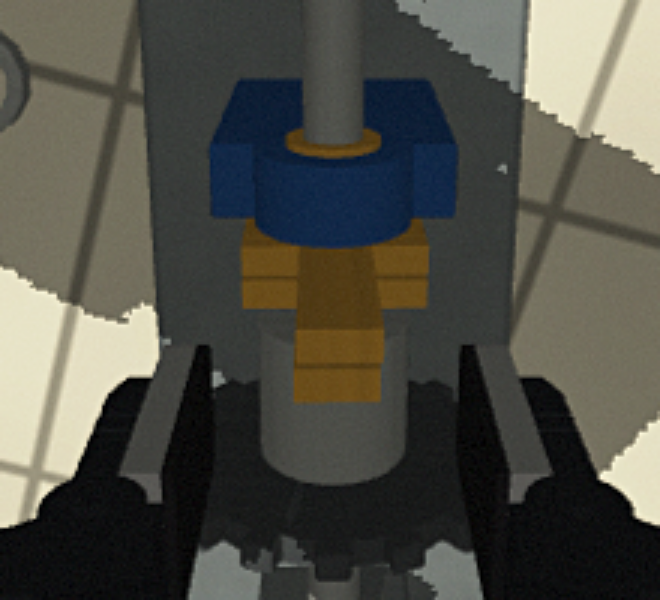

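View pics/s17c.png

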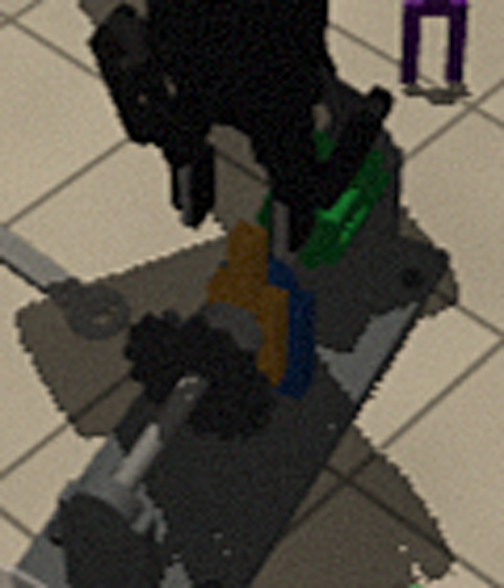

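>>> servo_tool --series '[0,0,0,0,0,0.04,0.45,0,0,-0.004,0.001,0.08,0.05,0.45,0,0,-0.01,0.002,0.18,0.05,0.45,0,0,-0.015,0.004,0.28,0.05,0.45,0,0,-0.021,0.006,0.38,0.04,0.45,0,0,-0.021,0.0097,0.47,0.026,0.45,0,0,-0.021,0.0097,0.548,0.026,0.45,0,0,-0.021,0.0097,0.548,0.026,0.45]'

```text
t: 17.2
tool_pos: [0.5618, 0.2379, 0.1647]
orientation: [[0.0, 0.988, 0.151], [0.001, 0.151, -0.988], [-1.0, 0.001, -0.001]]
wrist_force: [-0.3, -0.9, 0.3]
finger_gap: 0.0387
```

>>> servo_tool --series '[0,0,0,0,0,0,0.45,0,0,0,0,0,0,0.45]'

```text
t: 17.45
tool_pos: [0.5624, 0.2331, 0.1649]
orientation: [[-0.0, 0.989, 0.145], [-0.0, 0.145, -0.989], [-1.0, -0.0, 0.0]]
wrist_force: [-0.3, 0.1, -0.4]
finger_gap: 0.0382
```

```bash
python3 -c "
from h import *
st();shot('wrist','w18');st()
a=cv2.imread('pics/w18.png');c=cal('w18')
for X in[(.5623,.2343,.104)]:
  u=proj(c,X);cv2.drawMarker(a,tuple(int(round(v)) for v in u),(0,0,255),0,8)
cv2.imwrite('pics/w18c.png',a)"
```

```text
t 17.45 p [0.5624 0.2331 0.1649] yaw 8.32 x [-3.e-04 -4.e-04 -1.e+00] F [-0.3  0.1 -0.4] gap 0.0382 q [ 0.21  0.62  1.55 -0.    0.97  0.06]
t 17.5 p [0.5625 0.2331 0.1649] yaw 8.3 x [-2.e-04 -3.e-04 -1.e+00] F [ 0.6 -0.4  0.5] gap 0.0381 q [ 0.21  0.62  1.55 -0.    0.97  0.06]
```

View pics/w18c.png

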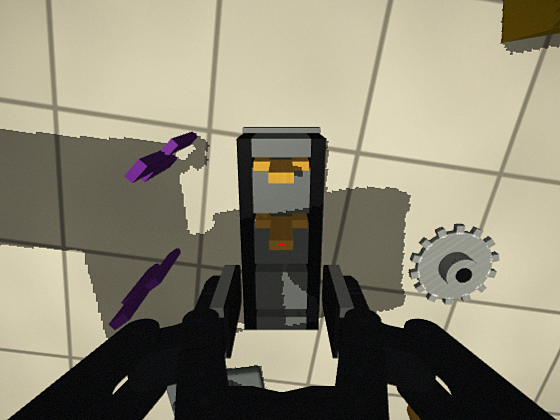

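>>> servo_tool --series '[0,0,0,0,0.0017,-0.05,0.45,0,0,0,0,0.0017,-0.09,0.45,0,0,0,0,0.0017,-0.114,0.45,0,0,0,0,0.0017,-0.114,0.2,0,0,0,0,0.0017,-0.114,0,0,0,0,0,0.0017,-0.114,0,0,0,0,0,0.0017,-0.114,0]'

```text
t: 18.38
tool_pos: [0.5628, 0.2356, 0.0972]
orientation: [[0.001, 0.989, 0.147], [0.0, 0.147, -0.989], [-1.0, 0.001, 0.0]]
wrist_force: [0.5, 0.1, -1.5]
finger_gap: 0.0128
```

>>> servo_tool --series '[0,0,0,0,0,0.04,0,0,0,0,0,0,0.1,0,0,0,0,0,0,0.178,0,0,0,0,0,0,0.22,0,0,0,0,0,0,0.23,0,0,0,0,0,0,0.23,0]'

```text
t: 19.12
tool_pos: [0.5619, 0.2355, 0.2342]
orientation: [[-0.001, 0.989, 0.146], [-0.0, 0.146, -0.989], [-1.0, -0.001, 0.0]]
wrist_force: [-0.3, 0.1, -1.3]
finger_gap: 0.0125
```

```bash
python3 -c "
from h import *
st();shot('wrist','w19')
a=cv2.imread('pics/w19.png')
cv2.imwrite('pics/w19c.png',cv2.resize(a[200:400,200:360],None,fx=3,fy=3))"
```

```text
t 19.12 p [0.5619 0.2355 0.2342] yaw 8.42 x [-5.e-04 -1.e-04 -1.e+00] F [-0.3  0.1 -1.3] gap 0.0125 q [0.21 0.53 1.49 0.   1.12 0.07]
```

View pics/w19c.png

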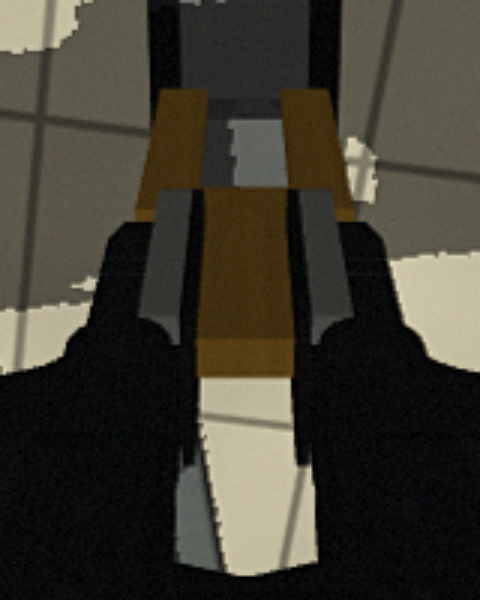

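>>> servo_tool --series '[0,0,0.005,0.003,-0.09,0,0,0,0,0.01,0.007,-0.18,0,0,0,0,0.015,0.011,-0.27,0,0,0,0,0.021,0.016,-0.36,0,0,0,0,0.021,0.02,-0.45,0,0,0,0,0.021,0.025,-0.54,0,0,0,0,0.021,0.03,-0.63,0,0,0,0,0.021,0.03,-0.6875,0,0]'

```text
t: 20.18
tool_pos: [0.5796, -0.1794, 0.2324]
orientation: [[-0.003, 0.962, 0.273], [0.001, 0.273, -0.962], [-1.0, -0.002, -0.002]]
wrist_force: [-0.3, 0.1, -1.5]
finger_gap: 0.0129
```

>>> servo_tool --series '[0,0,0,0,0,0,0,0,0,0,0,0,0,0]'

```text
t: 20.42
tool_pos: [0.5794, -0.1761, 0.2329]
orientation: [[-0.003, 0.961, 0.275], [0.002, 0.275, -0.961], [-1.0, -0.002, -0.003]]
wrist_force: [0.0, -0.4, -1.5]
finger_gap: 0.0127
```

```bash
python3 -c "
from h import *
st();su();shot('wrist','w20')
a=cv2.convertScaleAbs(cv2.imread('pics/w20.png'),alpha=1.8)
cv2.imwrite('pics/w20c.png',cv2.resize(a[20:220,200:360],None,fx=3,fy=3))"
```

```text
t 20.43 p [ 0.5794 -0.1761  0.2329] yaw 15.96 x [-0.003   0.0022 -1.    ] F [ 0.  -0.4 -1.5] gap 0.0127 q [-0.48  0.53  1.5   0.    1.12 -0.76]
s -0.329 xu 0.5085
```

View pics/w20c.png

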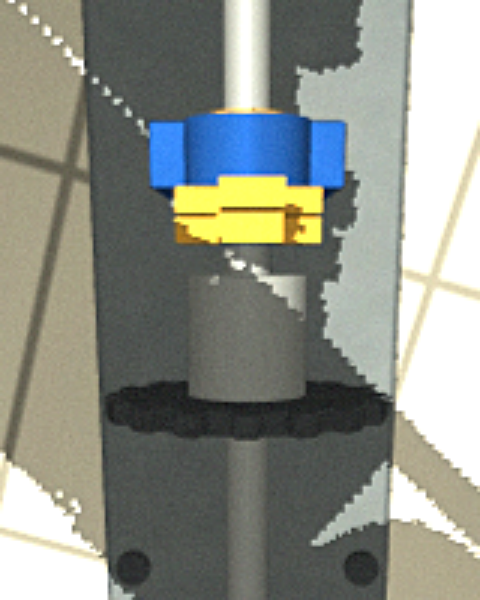

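Run:
```python
from h import *
c=cal('w20')
R=lambda px,z:ray(c,((px[0]+.5)/3-.5+200,(px[1]+.5)/3-.5+20),z)
for n,px,z in[('tabback',(249,244),.125),('shoulderback',(210,243),.089),('hub',(247,276),.091),('hubrear',(247,402),.091),('bearing',(249,0),.091),('shimseam',(190,214),.089)]:
  X=R(px,z)[:2];print(n,'s',round(X@yu,4),'x',round(X@xu,4))
for a,b,r in((176,323,230),):
  print([round(R((v,r),.089)[:2]@xu,4) for v in(a,b)])
print([round(R((v,260),.081)[:2]@xu,4) for v in(227,271)])
```

```text
tabback s -0.2481 x 0.5095
shoulderback s -0.2477 x 0.4999
hub s -0.2555 x 0.5091
hubrear s -0.2867 x 0.5091
bearing s -0.1948 x 0.5096
shimseam s -0.2409 x 0.4951
[np.float64(0.4916), np.float64(0.5279)]
[np.float64(0.504), np.float64(0.5153)]
```

>>> servo_tool --series '[0,0,0,-0.02,0.07,0,0,0,0,0,-0.035,0.127,0,0,0,0,0,-0.035,0.127,0,0,0,0,0,-0.035,0.127,0,0,0,0,0,-0.035,0.127,0,0]'

```text
t: 21.1
tool_pos: [0.5599, -0.1013, 0.2345]
orientation: [[0.001, 0.961, 0.275], [-0.001, 0.275, -0.961], [-1.0, 0.001, 0.001]]
wrist_force: [0.7, 0.1, -0.6]
finger_gap: 0.0131
```

```bash
python3 -c "
from h import *
st();su();shot('wrist','w21')
a=cv2.imread('pics/w21.png')
cv2.imwrite('pics/w21c.png',cv2.resize(a[150:350,170:390],None,fx=3,fy=3))"
```

```text
t 21.1 p [ 0.5599 -0.1013  0.2345] yaw 15.97 x [ 7.e-04 -5.e-04 -1.e+00] F [ 0.7  0.1 -0.6] gap 0.0131 q [-0.38  0.47  1.6  -0.    1.07 -0.65]
s -0.2517 xu 0.5103
```

View pics/w21c.png

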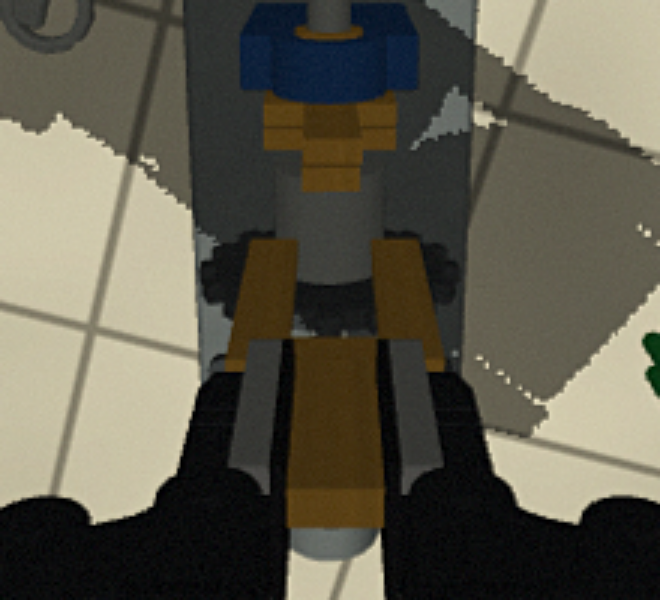

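>>> servo_tool --series '[0,0,0,-0.0026,0.0022,-0.03,0,0,0,0,-0.0026,0.0022,-0.06,0,0,0,0,-0.0026,0.0022,-0.08,0,0,0,0,-0.0026,0.0022,-0.08,0,0,0,0,-0.0026,0.0022,-0.08,0]'

```text
t: 21.78
tool_pos: [0.5583, -0.0998, 0.1869]
orientation: [[0.001, 0.961, 0.275], [-0.0, 0.275, -0.961], [-1.0, 0.001, 0.001]]
wrist_force: [0.5, 0.9, -1.6]
finger_gap: 0.0126
```

```bash
python3 -c "
from h import *
st();su();shot('wrist','w22')
a=cv2.imread('pics/w22.png')
cv2.imwrite('pics/w22c.png',cv2.resize(a[150:350,170:390],None,fx=3,fy=3))"
```

```text
t 21.77 p [ 0.5583 -0.0998  0.1869] yaw 15.96 x [ 1.e-03 -4.e-04 -1.e+00] F [ 0.5  0.9 -1.6] gap 0.0126 q [-0.37  0.54  1.65 -0.    0.96 -0.65]
s -0.2498 xu 0.5091
```

View pics/w22c.png

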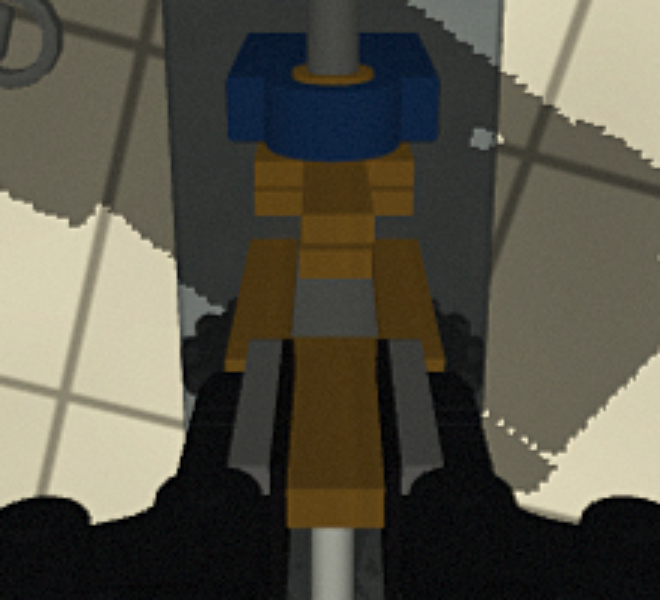

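>>> servo_tool --series '[0,0,0,0,0,-0.015,0,0,0,0,0,0,-0.03,0,0,0,0,0,0,-0.036,0,0,0,0,0,0,-0.036,0]'

```text
t: 22.32
tool_pos: [0.5575, -0.0994, 0.1644]
orientation: [[-0.001, 0.961, 0.275], [0.0, 0.275, -0.961], [-1.0, -0.001, -0.001]]
wrist_force: [0.0, -0.9, -0.9]
finger_gap: 0.0129
```

```bash
python3 -c "
from h import *
st();su()"
```

```text
t 22.32 p [ 0.5575 -0.0994  0.1644] yaw 15.97 x [-1.e-03  4.e-04 -1.e+00] F [ 0.  -0.9 -0.9] gap 0.0129 q [-0.37  0.57  1.66  0.    0.91 -0.65]
s -0.2492 xu 0.5086
```

>>> servo_tool --series '[0,0,0,0.0005,-0.001,0,0,0,0,0,0.0005,-0.001,-0.012,0,0,0,0,0.0005,-0.001,-0.024,0,0,0,0,0.0005,-0.001,-0.024,0]'

```text
t: 22.82
tool_pos: [0.5574, -0.0997, 0.1495]
orientation: [[-0.002, 0.961, 0.275], [0.001, 0.275, -0.961], [-1.0, -0.002, -0.001]]
wrist_force: [0.4, 0.4, -1.2]
finger_gap: 0.0129
```

```bash
python3 -c "
from h import *
st();su();shot('wrist','w23')
a=cv2.imread('pics/w23.png')
cv2.imwrite('pics/w23c.png',cv2.resize(a[150:350,170:390],None,fx=3,fy=3))"
```

```text
t 22.82 p [ 0.5574 -0.0997  0.1495] yaw 15.98 x [-2.e-03  8.e-04 -1.e+00] F [ 0.4  0.4 -1.2] gap 0.0129 q [-0.37  0.59  1.67  0.    0.88 -0.65]
s -0.2495 xu 0.5083
```

View pics/w23c.png

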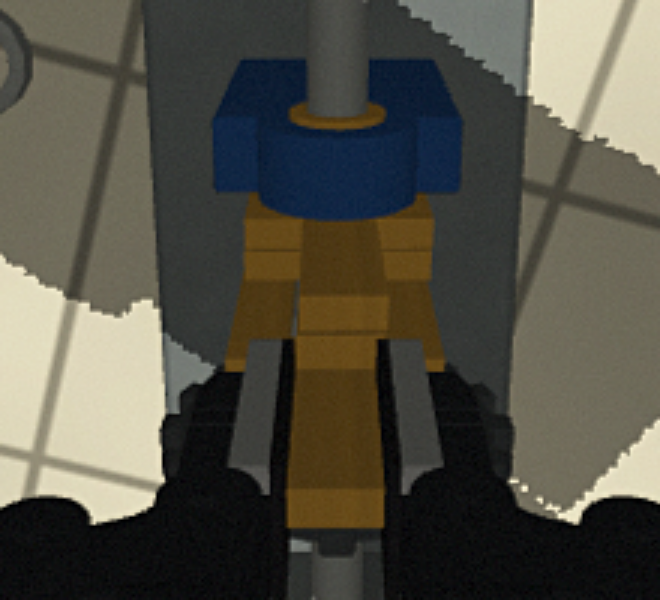

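No contact and the legs are well into the gap, so I'm releasing.

>>> servo_tool --series '[0,0,0,0,0,0,0.45,0,0,0,0,0,0,0.45,0,0,0,0,0,0,0.45,0,0,0,0,0,0,0.45]'

```text
t: 23.38
tool_pos: [0.5581, -0.1001, 0.1506]
orientation: [[0.0, 0.961, 0.275], [-0.0, 0.275, -0.961], [-1.0, 0.0, 0.0]]
wrist_force: [0.0, -0.4, 0.1]
finger_gap: 0.0385
```

```bash
python3 -c "
from h import *
st();su();shot('wrist','w24')
a=cv2.imread('pics/w24.png')
cv2.imwrite('pics/w24c.png',cv2.resize(a[150:350,170:390],None,fx=3,fy=3))"
```

```text
t 23.38 p [ 0.5581 -0.1001  0.1506] yaw 15.98 x [ 3.e-04 -1.e-04 -1.e+00] F [ 0.  -0.4  0.1] gap 0.0385 q [-0.37  0.59  1.67 -0.    0.88 -0.65]
s -0.25 xu 0.5089
```

View pics/w24c.png

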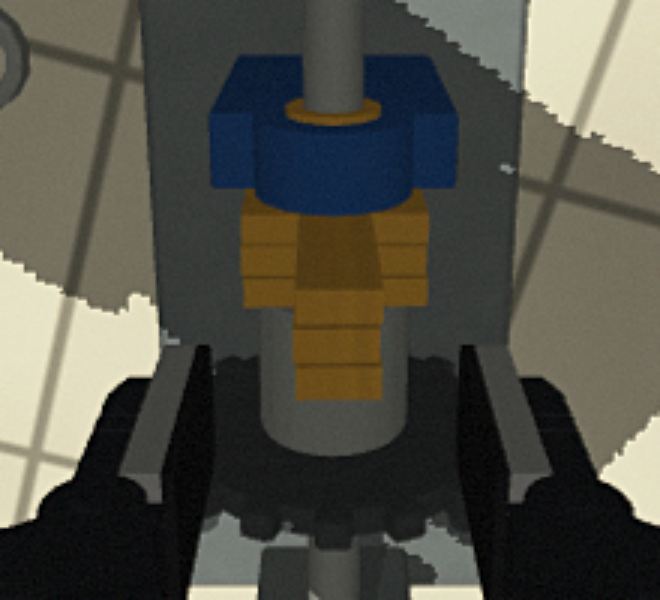

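All three shims are seated side by side (crop rows 205–400). Next I'll lift, close the fingers and go behind the disc.

>>> servo_tool --series '[0,0,0,0,0,0.05,0.45,0,0,0,0.005,-0.02,0.06,0.2,0,0,0,0.02,-0.07,0.06,0,0,0,0,0.031,-0.109,0.06,0,0,0,0,0.031,-0.109,0.06,0,0,0,0,0.031,-0.109,0.03,0,0,0,0,0.031,-0.109,0.03,0]'

```text
t: 24.3
tool_pos: [0.5751, -0.1643, 0.1668]
orientation: [[-0.004, 0.961, 0.275], [0.003, 0.275, -0.961], [-1.0, -0.004, -0.004]]
wrist_force: [0.3, -0.5, 0.2]
finger_gap: 0.0
```

```bash
python3 -c "
from h import *
st();su();shot('wrist','w25');shot('scene','s25')
b=cv2.imread('pics/s25.png');cv2.imwrite('pics/s25c.png',cv2.resize(b[150:290,190:310],None,fx=4.2,fy=4.2,interpolation=cv2.INTER_CUBIC))
c=cal('w25')
for s in(-.2915,-.368): X=.509*xu+s*yu;print(proj(c,[*X,.1]))"
```

```text
t 24.3 p [ 0.5751 -0.1643  0.1668] yaw 15.98 x [-0.0044  0.0025 -1.    ] F [ 0.3 -0.5  0.2] gap 0.0 q [-0.47  0.6   1.58  0.    0.97 -0.74]
s -0.3165 xu 0.5075
[283.75055977 202.57558278]
[283.60368993 315.67697918]
```

View pics/w25.png

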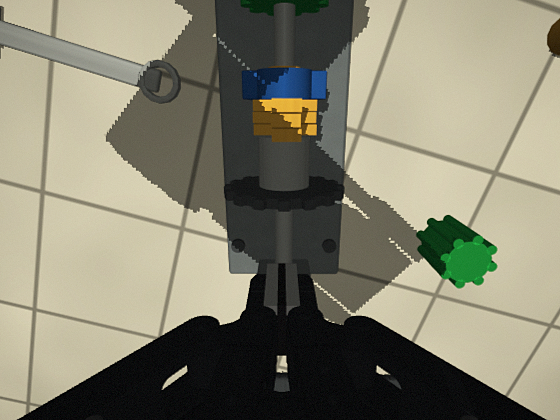

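View pics/s25c.png

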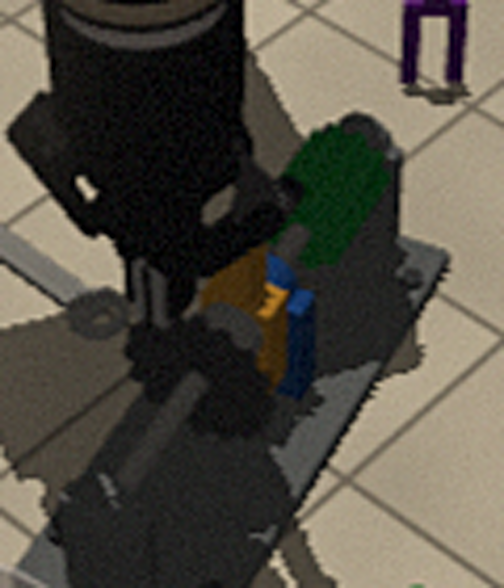

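>>> servo_tool --series '[0,0,0,0.002,0.0005,-0.03,0,0,0,0,0.002,0.0005,-0.06,0,0,0,0,0.002,0.0005,-0.09,0,0,0,0,0.002,0.0005,-0.09,0,0,0,0,0.002,0.0005,-0.09,0]'

```text
t: 25.02
tool_pos: [0.578, -0.1652, 0.1143]
orientation: [[-0.0, 0.961, 0.275], [0.0, 0.275, -0.961], [-1.0, -0.0, -0.0]]
wrist_force: [0.9, 0.1, -0.3]
finger_gap: -0.0003
```

```bash
python3 -c "
from h import *
st();su();shot('wrist','w26')"
```

```text
t 25.02 p [ 0.578  -0.1652  0.1143] yaw 15.97 x [-1.e-04  0.e+00 -1.e+00] F [ 0.9  0.1 -0.3] gap -0.0003 q [-0.46  0.68  1.61 -0.    0.86 -0.74]
s -0.3181 xu 0.5101
```

View pics/w26.png

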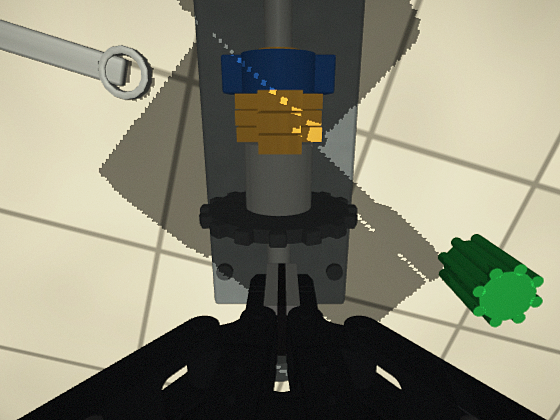

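>>> servo_tool --series '[0,0,0,-0.003,0.01,0,0,0,0,0,-0.0055,0.0192,0,0,0,0,0,-0.0055,0.0192,0,0,0,0,0,-0.0055,0.0192,0,0]'

```text
t: 25.58
tool_pos: [0.5747, -0.1535, 0.1147]
orientation: [[0.0, 0.961, 0.276], [-0.0, 0.276, -0.961], [-1.0, 0.0, 0.0]]
wrist_force: [0.9, 0.2, 0.4]
finger_gap: 0.0004
```

```bash
python3 -c "
from h import *
st();su()"
```

```text
t 25.57 p [ 0.5747 -0.1535  0.1147] yaw 16.0 x [ 4.e-04 -3.e-04 -1.e+00] F [0.9 0.2 0.4] gap 0.0004 q [-0.45  0.67  1.62 -0.    0.85 -0.73]
s -0.306 xu 0.5101
```

>>> servo_tool --series '[0,0,0,-0.0004,0.0014,0,0,0,0,0,-0.0008,0.0028,0,0,0,0,0,-0.0008,0.0028,0,0]'

```text
t: 25.95
tool_pos: [0.574, -0.1519, 0.1144]
orientation: [[-0.0, 0.961, 0.275], [0.0, 0.275, -0.961], [-1.0, -0.0, -0.0]]
wrist_force: [0.1, -0.5, -0.3]
finger_gap: -0.0005
```

```bash
python3 -c "
from h import *
st();su()"
```

```text
t 25.95 p [ 0.574  -0.1519  0.1144] yaw 15.98 x [-2.e-04  1.e-04 -1.e+00] F [ 0.1 -0.5 -0.3] gap -0.0005 q [-0.45  0.67  1.62 -0.    0.85 -0.73]
s -0.3042 xu 0.5099
```

>>> servo_tool --series '[0,0,0,-0.0004,0.0014,0,0,0,0,0,-0.0008,0.0028,0,0,0,0,0,-0.0008,0.0028,0,0]'

```text
t: 26.32
tool_pos: [0.5738, -0.1507, 0.1145]
orientation: [[0.0, 0.961, 0.275], [-0.001, 0.275, -0.961], [-1.0, 0.0, 0.001]]
wrist_force: [0.2, -2.6, -0.5]
finger_gap: -0.0004
```

>>> servo_tool --series '[0,0,0,-0.0003,0.001,0,0,0,0,0,-0.0005,0.0018,0,0,0,0,0,-0.0005,0.0018,0,0]'

```text
t: 26.7
tool_pos: [0.5734, -0.1493, 0.1145]
orientation: [[0.0, 0.961, 0.275], [-0.0, 0.275, -0.961], [-1.0, 0.0, 0.0]]
wrist_force: [0.1, -2.5, -1.2]
finger_gap: -0.0
```

```bash
python3 -c "
from h import *
st();su()"
```

```text
t 26.7 p [ 0.5734 -0.1493  0.1145] yaw 15.98 x [ 2.e-04 -3.e-04 -1.e+00] F [ 0.1 -2.5 -1.2] gap -0.0 q [-0.44  0.67  1.63 -0.    0.84 -0.72]
s -0.3016 xu 0.51
```

>>> servo_tool --series '[0,0,0,-0.0003,0.001,0,0,0,0,0,-0.0003,0.001,0,0,0,0,0,-0.0003,0.001,0,0]'

```text
t: 27.08
tool_pos: [0.5731, -0.1486, 0.1145]
orientation: [[0.0, 0.961, 0.275], [-0.0, 0.275, -0.961], [-1.0, 0.0, 0.0]]
wrist_force: [0.4, -3.1, -1.6]
finger_gap: 0.0
```

>>> servo_tool --series '[0,0,0,-0.0003,0.001,0,0,0,0,0,-0.0003,0.001,0,0,0,0,0,-0.0003,0.001,0,0]'

```text
t: 27.45
tool_pos: [0.573, -0.148, 0.1145]
orientation: [[0.0, 0.961, 0.275], [-0.0, 0.275, -0.961], [-1.0, 0.0, 0.0]]
wrist_force: [-0.6, -3.5, -0.7]
finger_gap: -0.0002
```

```bash
python3 -c "
from h import *
st();su()"
```

```text
t 27.45 p [ 0.573  -0.148   0.1145] yaw 15.98 x [ 1.e-04 -1.e-04 -1.e+00] F [-0.6 -3.5 -0.7] gap -0.0002 q [-0.44  0.67  1.63 -0.    0.84 -0.72]
s -0.3002 xu 0.51
```

Still sliding: about 3 mm of travel so far, with the force creeping from 2.5 to 3.5 N.

>>> servo_tool --series '[0,0,0,-0.0003,0.001,0,0,0,0,0,-0.0003,0.001,0,0,0,0,0,-0.0003,0.001,0,0]'

```text
t: 27.82
tool_pos: [0.5729, -0.1477, 0.1145]
orientation: [[0.0, 0.961, 0.275], [-0.0, 0.275, -0.961], [-1.0, 0.0, 0.001]]
wrist_force: [0.0, -4.4, -2.4]
finger_gap: -0.0
```

>>> servo_tool --series '[0,0,0,-0.0003,0.001,0,0,0,0,0,-0.0003,0.001,0,0,0,0,0,-0.0003,0.001,0,0]'

```text
t: 28.2
tool_pos: [0.5729, -0.1476, 0.1145]
orientation: [[0.001, 0.961, 0.276], [-0.001, 0.276, -0.961], [-1.0, 0.0, 0.002]]
wrist_force: [0.7, -6.1, -2.8]
finger_gap: 0.0
```

```bash
python3 -c "
from h import *
st();su();shot('wrist','w27');a=cv2.imread('pics/w27.png');cv2.imwrite('pics/w27c.png',cv2.resize(a[30:270,190:370],None,fx=2.5,fy=2.5))"
```

```text
t 28.2 p [ 0.5729 -0.1476  0.1145] yaw 15.99 x [ 8.0e-04 -1.5e-03 -1.0e+00] F [ 0.7 -6.1 -2.8] gap 0.0 q [-0.44  0.67  1.63 -0.    0.84 -0.72]
s -0.2998 xu 0.51
```

View pics/w27c.png

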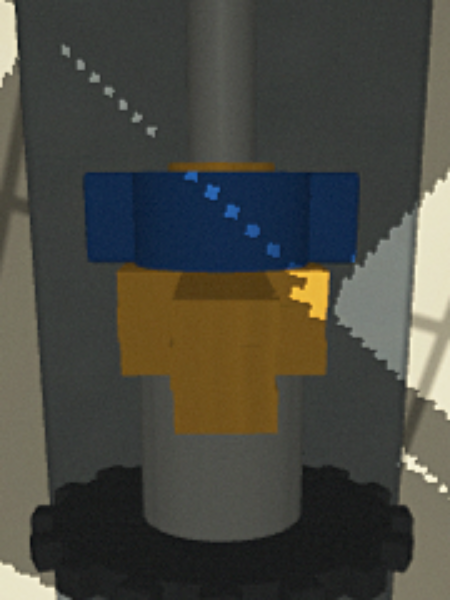

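>>> servo_tool --series '[0,0,0,-0.0005,0.0018,0,0,0,0,0,-0.001,0.0035,0,0,0,0,0,-0.001,0.0035,0,0,0,0,0,-0.001,0.0035,0,0]'

```text
t: 28.75
tool_pos: [0.5729, -0.1475, 0.1146]
orientation: [[0.002, 0.961, 0.276], [-0.005, 0.276, -0.961], [-1.0, 0.001, 0.005]]
wrist_force: [0.4, -11.3, -4.2]
finger_gap: 0.0
```

```bash
python3 -c "
from h import *
st();su()"
```

```text
t 28.75 p [ 0.5729 -0.1475  0.1146] yaw 16.04 x [ 0.0023 -0.0049 -1.    ] F [  0.4 -11.3  -4.2] gap 0.0 q [-0.44  0.67  1.63 -0.    0.84 -0.72]
s -0.2997 xu 0.5101
```

>>> servo_tool --series '[0,0,0,0.002,-0.007,0,0,0,0,0,0.005,-0.017,0,0,0,0,0,0.008,-0.028,0,0,0,0,0,0.008,-0.028,0,0,0,0,0,0.008,-0.028,0.06,0,0,0,0,0.008,-0.028,0.12,0,0,0,0,0.008,-0.028,0.12,0,0,0,0,0.008,-0.028,0.12,0]'

```text
t: 29.75
tool_pos: [0.5762, -0.1609, 0.186]
orientation: [[-0.001, 0.961, 0.275], [0.001, 0.275, -0.961], [-1.0, -0.001, -0.001]]
wrist_force: [-0.0, 0.5, 0.4]
finger_gap: 0.0
```

```bash
python3 -c "
from h import *
st();su();shot('wrist','w28');a=cv2.convertScaleAbs(cv2.imread('pics/w28.png'),alpha=1.6);cv2.imwrite('pics/w28c.png',cv2.resize(a[30:230,190:370],None,fx=3,fy=3))
shot('top','t28');b=cv2.imread('pics/t28.png');cv2.imwrite('pics/t28.png',b)
shot('scene','s28')
b=cv2.imread('pics/s28.png');cv2.imwrite('pics/s28c.png',cv2.resize(b[150:290,190:310],None,fx=4.2,fy=4.2,interpolation=cv2.INTER_CUBIC))"
```

```text
t 29.75 p [ 0.5762 -0.1609  0.186 ] yaw 15.99 x [-1.1e-03  8.0e-04 -1.0e+00] F [-0.   0.5  0.4] gap 0.0 q [-0.46  0.57  1.56  0.    1.   -0.74]
s -0.3135 xu 0.5095
```

View pics/w28c.png

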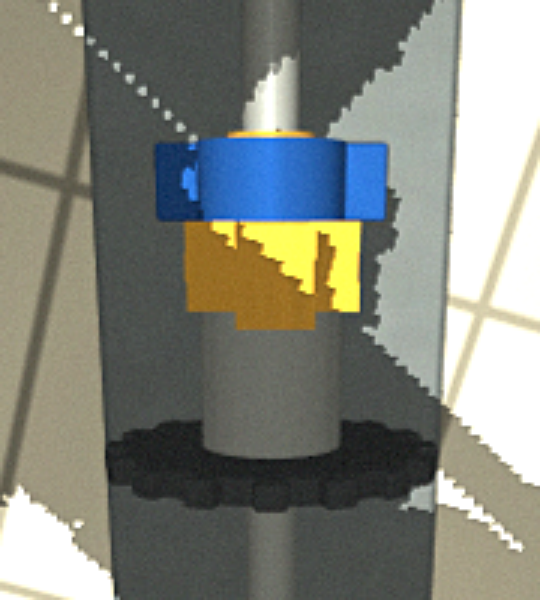

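View pics/s28c.png

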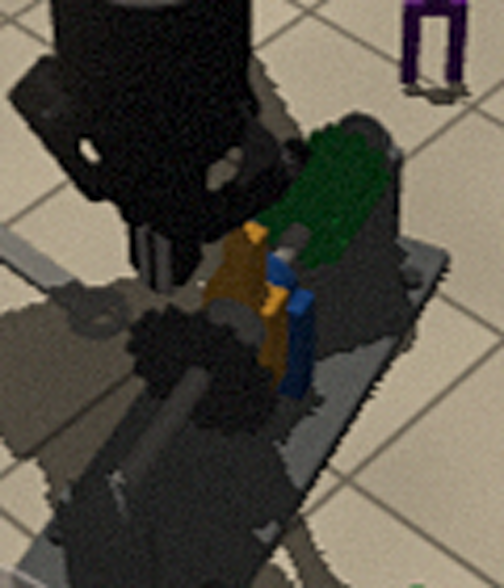

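View pics/s28.png

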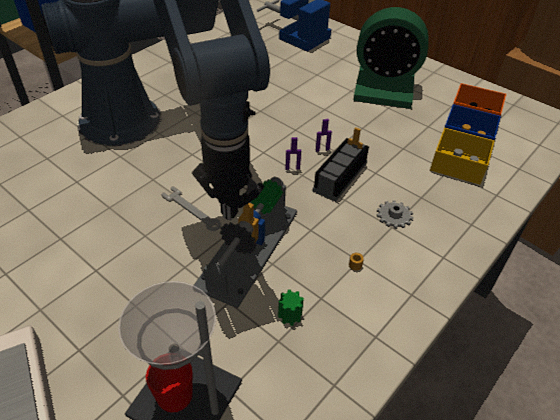

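Run:
```python
from h import *
c=cal('w28')
R=lambda px,z:ray(c,((px[0]+.5)/3-.5+190,(px[1]+.5)/3-.5+30),z)
r={n:round(R(px,z)[:2]@yu,4) for n,px,z in[('bearing',(272,221),.091),('shoulderback',(215,312),.089),('tabback',(275,329),.125),('hubrear',(272,459),.091)]}
print(r,'stack+hub',r['bearing']-r['hubrear'],'expected .049')
```

```text
{'bearing': np.float64(-0.2342), 'shoulderback': np.float64(-0.2524), 'tabback': np.float64(-0.2522), 'hubrear': np.float64(-0.2835)} stack+hub 0.04929999999999998 expected .049
```

Bearing to hub rear measures 49.3 mm against an expected 18 + 31 = 49 mm, and the stack measures 18.2 mm. Both mean there is no play left. The robot touches nothing, so I'm handing in.

```bash
python3 -c "
from workcell import hand_in
print(hand_in())"
```

```text
the job is handed in; nothing more can be done
None
```

The job is handed in at about 30 s of the 72 s allowed. Three brass shims hang upright and fully down in the gap, and the sprocket is snug against them. The fourth shim is still in the rack.

**Snug push:** I pushed the disc from behind with closed fingers. The sprocket slid at about 2.5–3.5 N, then stopped while the force rose to 11 N. I then backed off so the robot touched nothing.

**Last checks:**
- The final picture shows no seams between the shims.
- The shim stack measures 18.2 mm, against 18 expected. From the bearing face to the back of the hub is 49.3 mm, against 49.
- In the last scene view the loose parts look where they were, and the purple look-alikes were not touched.

**What disagreed or went wrong:**
- **Gap size:** the camera put the starting gap at about 20.2–20.6 mm, but the push travelled about 3.4 mm, which implies about 21.4 mm. Either way there was room for three shims and not a fourth.
- **Pad contact:** while lowering the second shim, the gripper pads touched the first shim's tab with about 4 N. I raised the gripper slightly and let go of shims two and three part-way down the shaft; both dropped home.

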